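Pack up the stone carvings

TASK

Pack up the finished work: set every stone bear on the bench (there are three or four) down inside the wooden case, upright and flat on its floor between the ribs, put the loose lid on so that it is fully seated, then swing the clamp arm all the way down onto the lid. Also take the plywood pattern board out of its rack and stand it on the bench beside the closed case, leaning against the side opposite the clamp at a clear slant, some 15 to 30 degrees from upright and about centred on that side. Leave everything else on the bench where it is.

Things in the scene. Friction and masses are not known exactly. Their poses are not given: they have to be found in the camera images.
- case: open-topped wooden case screwed to the bench, outside 206 (x) x 176 (y) x 66 mm high, walls and floor 8 mm (inside 190 x 160 x 58 mm deep), two crossed ribs 5 mm wide and 12 mm high on its floor make four bays, each for one bear lying along x; origin: centre of its underside; its clamp stands on its +y side, its -y side is the plain side where the board is to lean; x along its longer side
- lid: loose wooden lid: plate 206 (x) x 176 (y) x 8 mm over a 182 x 152 x 6 mm inset that drops into the case with 4 mm play all round; batten to grip on top in the middle, 100 (x) x 22 (y) x 28 mm high; origin: centre of the inset's underside (plate z 6 to 14 mm, batten 14 to 42 mm); seated, its origin is 60 mm above the case's origin, plate top at 74 mm
- clamp (a joint): steel hold-down arm of the case, 62 mm long, 18 mm wide, 12 mm thick, with a rubber pad under its tip, turning on a level pivot along the case's x; 0 = down level on the lid pointing to the case's middle (case -y), 1.57 = upright, up to 2.0 = leaning away from the case; stays where it is left (light friction)
- clamp_hinge (a point): pivot of the clamp arm: 110 mm to +y of the case's centre, 82 mm above the bench (on the arm's mid-thickness)
- clamp_tip (a point): free end of the clamp arm, 62 mm from its pivot, mid-thickness
- board: plywood pattern board with a dark bear outline, 130 (x) x 10 (y, thickness) x 120 mm (z, height); stands upright in the rack; origin: centre of its lower edge
- board_mid (a point): centre of the pattern board, 60 mm above its lower edge
- rack: wooden rack fixed to the bench, 160 (x) x 64 (y) x 50 mm high, with a 14 mm wide open slot along its x, slot floor 8 mm above the bench; origin: centre of its underside
- bear0: dark grey-green stone bear, roughed out: body 84 (x) x 36 (y) x 36 mm high, head block 26 x 28 mm on top at its +x end up to 46 mm; about 0.3 kg; origin: centre of its underside; 3 or 4 of the bears are present
- bear1: dark grey-green stone bear, roughed out: body 84 (x) x 36 (y) x 36 mm high, head block 26 x 28 mm on top at its +x end up to 46 mm; about 0.3 kg; origin: centre of its underside; 3 or 4 of the bears are present
- bear2: dark grey-green stone bear, roughed out: body 84 (x) x 36 (y) x 36 mm high, head block 26 x 28 mm on top at its +x end up to 46 mm; about 0.3 kg; origin: centre of its underside; 3 or 4 of the bears are present
- bear3: dark grey-green stone bear, roughed out: body 84 (x) x 36 (y) x 36 mm high, head block 26 x 28 mm on top at its +x end up to 46 mm; about 0.3 kg; origin: centre of its underside; 3 or 4 of the bears are present
- mug: white mug, 80 mm across, 95 mm high; bystander, not to be moved
- sanding_block: cork sanding block 85 x 50 x 28 mm; bystander, not to be moved
- screwdriver: screwdriver, 200 mm long, lying; bystander, not to be moved
- offcut: round pale stone disc, 66 mm across, 30 mm high; bystander, not to be moved
- hammer: hammer, 220 mm long, lying; bystander, not to be moved

How it is judged:
By the outcome, as a careful person would: the job done as asked, in the order asked, and still so for the second after the job is handed in, with the robot touching nothing.
Of bear0, bear1, bear2, bear3 only 3 to 4 are there at a start; the rules pass over those that are not, and their reading is None.
At some moment in a run one of bear0, bear1, bear2, bear3, lid may be knocked a few centimetres aside while the robot is not near it.
It also fails if it takes over 208 s, if anything falls off the work surface, if the arm or the gripper's body presses on something with over 40 N, if the wrist force passes 120 N, or if a joint passes its speed limit or range.

ROBOT

A 6-joint arm with a two-finger parallel gripper is mounted at the origin on the work surface. World frame = base frame: x ahead of the robot, y to its left, z up, the work surface at z = 0. Lengths are in m, angles in rad, forces in N, time in s.
With the tool pointing down it reaches from about 0.375 to 0.9 m from the base axis. Payload 3.1 kg.
Tool frame: the origin (TCP) lies between the finger pads; the fingertips stand 22 mm ahead of it and the grasp point (between the pads) lies 3 mm ahead of it; z points along the fingers, y is the line along which they close (so a half turn about z gives the same grasp; the last joint's range is limited). The gripper opens to 87 mm and grips with 3 to 60 N. Pads are 19 mm wide; open, the fingers measure 117 mm over their backs; the gripper's body (75 mm by 190 mm) begins 51 mm behind the grasp point.
Start: joints at [0.953, 0.527, 1.433, -0, 1.181, -0.178], TCP at [0.266, 0.566, 0.245] pointing down, gripper open.
Joint ranges: [-3.08, 3.08], [-0.75, 2.2], [0.22, 2.44], [-1.43, 4.57], [0, 2.65], [-2.85, 2.85]. Speed limits (rad/s): [2.79, 2.79, 3.14, 3.14, 3.14, 3.14].

INTERFACE

Orientations are given as a unit quaternion [w, x, y, z].
In Python, from plant import * gives the robot as it stands. The module is installed in compiled form; this text tells all that it offers.
- The arm moves only by the tool drive_tool, never from a script. Its argument "deltas" is a list of rows, each an object of numbers: "x", "y", "z": the shift along the tool's x, y, z in mm; "ax", "ay", "az": the turn, a rotation vector about the tool's x, y, z in rad; "hand": the closure, from 0 (fully open) to 1 (shut). In form: [{"x": .., "y": .., "z": .., "ax": .., "ay": .., "az": .., "hand": ..}, ...]. A call has exactly 5 rows; each row shifts and turns the commanded pose from where the row before left it, along the tool's axes as they then stand; what a row does not reach is not made up. A row lasts 1/8 s, in which the tool goes at most 62.5 mm and 10.7 degrees, less where a joint would pass 70% of its speed; a pose out of reach is approached as far as the arm can. A call is refused whole if a number of a shift passes 62.5 or a number of a turn 0.188, either way. A call with a gripper value outside its range is refused whole. The fingers move at their own pace and stop on an object; "grip_force" is the grip in N (left out, the last holds). Time passes only in rows, so rows that do not move let the fingers close, or fill a call up. It gives the time, the measured TCP pose, the force, the opening and the grip force at its end, in the units of the state.
- sense(): the state, without advancing time (a new reading comes with each control period).
- snapshot(name): name is "side" or "top" or "wrist"; returns a dict with "image" (480x640x3 uint8, red, green, blue), "camera_matrix" (3x3 intrinsics, pixels), "eye" and "attitude" of the camera in the world. Camera axes: x right, y down, z forward; pixel columns grow to the right and rows downward; lengths in m; the calibration is good to about 2 mm. A picture is of the moment at which its call begins. There is no depth.
- finish_job(): hands the job in; it is judged then, once.
The state is a dict: "time_s": time; "q": joint angles; "joint_vel": joint speeds; "joint_efforts": joint torques, N m; "eef_pos": TCP position; "tool_rot": TCP orientation; "contact_force": force on the tool from outside, world axes, zero at the start; "ft_torque": the same for the moment, N m; "grip_width": finger opening in m; "finger_force": force on a finger pad.
Only numpy, scipy, OpenCV 4.12 (cv2) and the standard library are available. Lean on these libraries where they do the work, as an engineer would, in place of code of your own. Each camera call takes 0.05 s, during which the arm holds its last target. There are 200 camera calls.

## Working session

There is one attempt and no reset: what is moved stays moved. The work goes in short steps, Python scripts to look and compute and a tool call to move; the robot and the scene stay as the last step left them, time stands still between calls to the robot, and variables do not carry over. Pictures are saved under pics/ and viewed, at most 19 in all, crops included, and the job is handed in when it is done.

Besides the shell and the picture viewer there is one more tool, called after "Emit:" in YAML: its name, and indented under it one key for each argument. drive_tool: Moves the arm, as the interface text tells. Its arguments: {"type":"object","properties":{"deltas":{"type":"array"},"grip_force":{"type":"number"}},"required":["deltas"]}

```bash
mkdir -p pics; cat > h.py <<'E'
from plant import *
import numpy as np, cv2
from scipy.spatial.transform import Rotation as R
def snap(n,save=None):
    s=snapshot(n)
    if save: cv2.imwrite('pics/'+save,s['image'][:,:,::-1])
    return s
def rot(a):
    a=np.array(a,float)
    return a if a.shape==(3,3) else R.from_quat(np.r_[a[1:],a[0]]).as_matrix()
def ray(s,u,v,z):
    K=np.array(s['camera_matrix']);d=rot(s['attitude'])@np.linalg.inv(K)@[u,v,1];e=np.array(s['eye'])
    return e+d*(z-e[2])/d[2]
def proj(s,p):
    K=np.array(s['camera_matrix']);c=K@(rot(s['attitude']).T@(np.array(p,float)-np.array(s['eye'])));return c[:2]/c[2]
E
python3 - <<'E'
from h import *
for n in('top','side','wrist'):
    s=snap(n,n+'0.png');print(n,np.round(s['eye'],3),np.round(rot(s['attitude']),2).tolist(),np.round(s['camera_matrix'],0).tolist())
s=sense();print(s)
E
```

```text
top [0.48  0.103 1.44 ] [[0.01, -1.0, 0.09], [-1.0, -0.01, 0.0], [-0.0, -0.09, -1.0]] [[520.0, 0.0, 316.0], [0.0, 520.0, 247.0], [0.0, 0.0, 1.0]]
side [-0.292 -0.984  0.908] [[0.79, -0.3, 0.54], [-0.62, -0.41, 0.67], [0.02, -0.86, -0.51]] [[547.0, 0.0, 328.0], [0.0, 547.0, 241.0], [0.0, 0.0, 1.0]]
wrist [0.206 0.594 0.384] [[0.43, 0.88, 0.22], [0.9, -0.41, -0.11], [-0.0, 0.24, -0.97]] [[409.0, 0.0, 318.0], [0.0, 409.0, 232.0], [0.0, 0.0, 1.0]]
{'time_s': 0.15, 'q': array([ 9.52507353e-01,  5.28223359e-01,  1.43361161e+00, -2.07403419e-05,
        1.18138881e+00, -1.78507893e-01]), 'joint_vel': array([-0.00176139, -0.00346835, -0.00365207, -0.00029965,  0.00055372,
        0.00050536]), 'joint_efforts': array([ 6.89745066e-04, -4.40431666e+01, -1.76844049e+01,  6.33385009e-02,
        5.51864505e-02, -7.58006854e-05]), 'eef_pos': array([0.26576231, 0.56510194, 0.24381323]), 'tool_rot': array([-3.07552540e-04,  2.18118878e-01,  9.75921867e-01, -7.55412286e-04]), 'contact_force': array([ 1.27833737, -0.1257247 ,  0.66567088]), 'ft_torque': array([ 0.01336962, -0.01746034,  0.07366619]), 'finger_force': 0.0, 'grip_width': 0.0868700660361814}
```

View pics/top0.png

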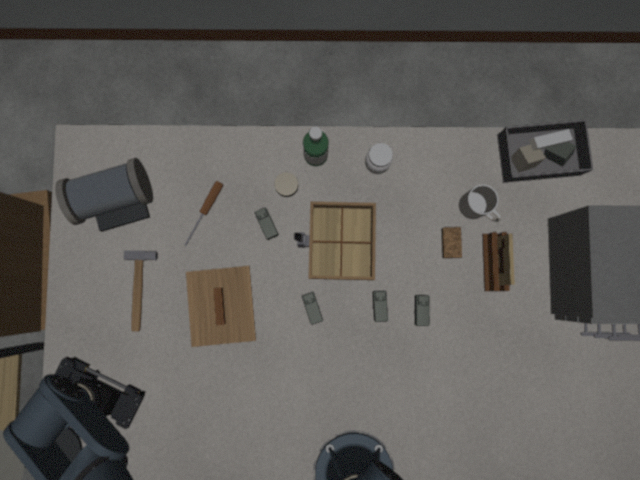

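View pics/side0.png

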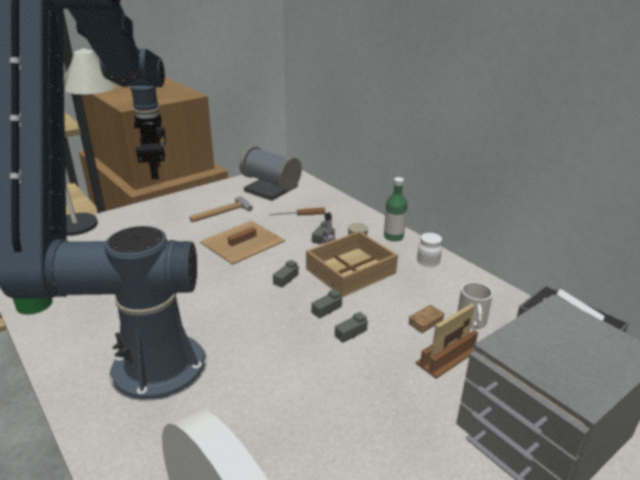

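```bash
cat >> h.py <<'E'
def blobs(s,mask,z,amin=100,amax=1e9):
    out=[]
    for c in cv2.findContours(mask.astype(np.uint8),cv2.RETR_EXTERNAL,cv2.CHAIN_APPROX_NONE)[0]:
        a=cv2.contourArea(c)
        if not amin<a<amax: continue
        w=np.array([ray(s,*p[0],z)[:2] for p in c],np.float32)*1000
        r=cv2.minAreaRect(w);u,v=c[:,0].mean(0)
        L=max(r[1]);S=min(r[1]);b=cv2.boxPoints(r);e=max((b[1]-b[0],b[2]-b[1]),key=np.linalg.norm)
        out.append((int(u),int(v),int(a),np.round(r[0],0).tolist(),round(L),round(S),round(np.degrees(np.arctan2(e[1],e[0]))%180,1)))
    return out
E
python3 - <<'E'
from h import *
s=snap('top');im=s['image'].astype(int);r,g,b=im[...,0],im[...,1],im[...,2]
print(im[305,312],im[306,380],im[306,200],im[225,345],im[350,300],im[207,310],im[270,487],im[270,507],im[262,498],im[240,452])
bear=(g>=r)&(im.sum(2)<330)
wood=(r-b>25)
print('bear',*blobs(s,bear,0.02,60,400),sep='\n');print('wood',*blobs(s,wood,0.04,100),sep='\n')
v=cv2.resize(s['image'][190:350,170:530,::-1],(800,356),interpolation=cv2.INTER_CUBIC);cv2.imwrite('pics/topc.png',v)
E
```

```text
[89 94 88] [89 93 87] [109  89  68] [127 115  88] [124 121 118] [118 104  93] [78 57 40] [55 47 39] [72 58 43] [101  81  61]
bear
(311, 308, 368, [437.0, 116.0], 85, 38, np.float32(17.2))
(379, 305, 386, [443.0, -68.0], 85, 41, np.float32(5.0))
(139, 254, 98, [577.0, 588.0], 93, 27, np.float32(90.3))
(302, 240, 77, [621.0, 145.0], 39, 33, np.float32(0.3))
(265, 223, 364, [667.0, 245.0], 89, 39, np.float32(24.5))
wood
(7, 390, 1050, [212.0, 915.0], 190, 48, np.float32(3.4))
(220, 305, 4678, [441.0, 362.0], 200, 172, np.float32(5.9))
(136, 295, 495, [469.0, 586.0], 187, 23, np.float32(179.2))
(510, 258, 144, [573.0, -419.0], 132, 11, np.float32(1.0))
(486, 261, 210, [563.0, -354.0], 151, 16, np.float32(0.9))
(495, 261, 298, [564.0, -377.0], 154, 19, np.float32(0.4))
(451, 242, 487, [616.0, -261.0], 82, 48, np.float32(2.5))
(342, 240, 4900, [620.0, 36.0], 209, 178, np.float32(178.9))
(41, 250, 889, [570.0, 844.0], 376, 94, np.float32(14.8))
(210, 197, 235, [734.0, 393.0], 95, 22, np.float32(152.8))
```

View pics/topc.png

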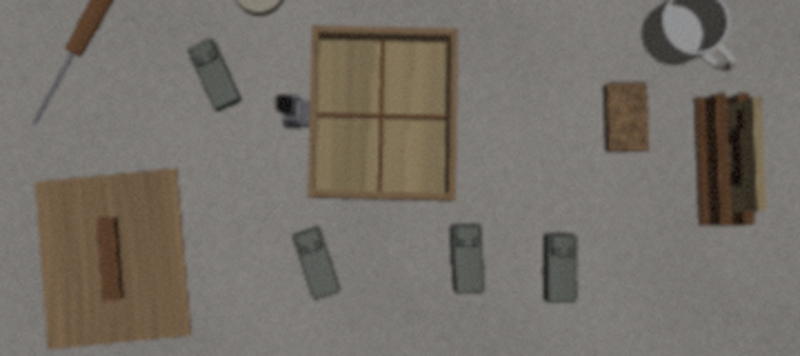

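```bash
cat >> h.py <<'E'
def state():
    s=sense();T=rot(s['tool_rot']);p=s['eef_pos']*1000
    return p,T,np.degrees(np.arctan2(T[1,1],T[0,1])),s
def plan(x,y,z,psi,tilt=0):
    """target TCP mm, psi = world heading (deg) of tool y; turn first, then shift"""
    p,T,a,s=state();c,n=np.cos(np.radians(psi)),np.sin(np.radians(psi))
    G=np.array([[-n,c,0],[c,n,0],[0,0,-1]]).T  # columns tool x,y,z
    G=np.array([[-n,c,0],[c,n,0],[0,0,-1]]); G=np.column_stack([[-n,c,0],[c,n,0],[0,0,-1]])
    G=G@R.from_rotvec([tilt,0,0]).as_matrix()
    rv=R.from_matrix(T.T@G).as_rotvec();d=G.T@(np.array([x,y,z])-p)
    print('turn rad',np.round(rv,3),'then shift mm',np.round(d,1),'rows>=',int(np.ceil(max(np.abs(d))/55)),'| t',round(s['time_s'],1),'pos',np.round(p,1),'psi',round(a,1),'F',np.round(s['contact_force'],1),'w',round(s['grip_width']*1000,1),'ff',round(s['finger_force'],1))
E
python3 -c "
from h import *
plan(450,110,250,107)"
```

```text
turn rad [-0.001 -0.001 -0.736] then shift mm [ -43.1 -489.1   -6.1] rows>= 9 | t 0.2 pos [265.8 565.2 243.9] psi 64.8 F [ 0.1 -0.6  0.5] w 86.9 ff 0.0
```

Emit:
drive_tool:
  deltas:
    - {"az": -0.184}
    - {"az": -0.184}
    - {"az": -0.184}
    - {"az": -0.184}
    - {"x": -4,"y": -50}

```text
invalid input at $.deltas[0]: expected keys x, y, z, ax, ay, az, hand
```

Emit:
drive_tool:
  deltas:
    - {"x": -4,"y": -50}
    - {"x": -5,"y": -50}
    - {"x": -5,"y": -50}
    - {"x": -5,"y": -50}
    - {"x": -5,"y": -50}

```text
invalid input at $.deltas[0]: expected keys x, y, z, ax, ay, az, hand
```

Emit:
drive_tool:
  deltas:
    - {"x": -5,"y": -50}
    - {"x": -5,"y": -50}
    - {"x": -5,"y": -49}
    - {"y": -40}
    - {}

```text
invalid input at $.deltas[0]: expected keys x, y, z, ax, ay, az, hand
```

```bash
python3 - <<'E'
from h import *
plan(450,110,250,107)
s=snap('wrist','w1.png');im=s['image'].astype(int);r,g,b=im[...,0],im[...,1],im[...,2]
bear=(g>=r-2)&(im.sum(2)<330)
print('bear',*blobs(s,bear,0.036,2000),sep='\n');print('wood',*blobs(s,r-b>22,0.066,3000),sep='\n')
E
```

```text
turn rad [-0.001 -0.001 -0.736] then shift mm [ -43.1 -489.1   -6.1] rows>= 9 | t 0.2 pos [265.8 565.2 243.9] psi 64.8 F [ 0.1 -0.6  0.5] w 86.9 ff 0.0
bear
(346, 367, 110413, [413.0, 496.0], 659, 239, np.float32(65.0))
wood
(400, 368, 9914, [408.0, 579.0], 416, 48, np.float32(64.9))
```

View pics/w1.png

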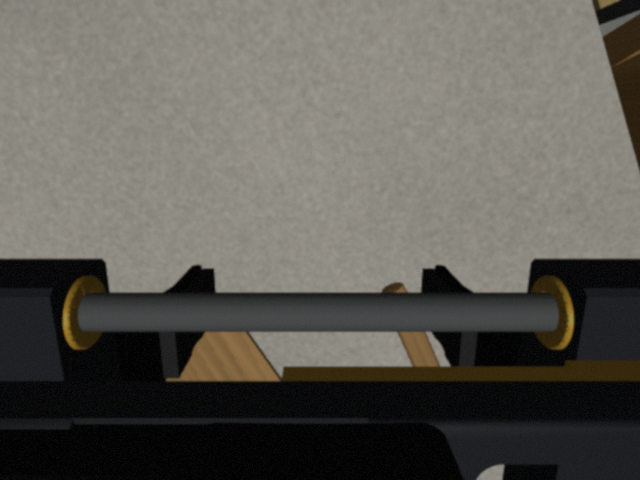

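Emit:
drive_tool:
  deltas:
    - {"x": 0,"y": 0,"z": 0,"ax": 0,"ay": 0,"az": -0.184,"hand": 0}
    - {"x": 0,"y": 0,"z": 0,"ax": 0,"ay": 0,"az": -0.184,"hand": 0}
    - {"x": 0,"y": 0,"z": 0,"ax": 0,"ay": 0,"az": -0.184,"hand": 0}
    - {"x": 0,"y": 0,"z": 0,"ax": 0,"ay": 0,"az": -0.184,"hand": 0}
    - {"x": -13,"y": -50,"z": 0,"ax": 0,"ay": 0,"az": 0,"hand": 0}

```text
time_s: 0.88
eef_pos: [0.2923, 0.5233, 0.2444]
tool_rot: [0.001, -0.15, 0.989, 0.001]
contact_force: [1.4, -0.1, 0.8]
grip_width: 0.0868
finger_force: 0.0
```

Emit:
drive_tool:
  deltas:
    - {"x": -13,"y": -50,"z": 0,"ax": 0,"ay": 0,"az": 0,"hand": 0}
    - {"x": -13,"y": -50,"z": 0,"ax": 0,"ay": 0,"az": 0,"hand": 0}
    - {"x": -13,"y": -50,"z": 0,"ax": 0,"ay": 0,"az": 0,"hand": 0}
    - {"x": -13,"y": -50,"z": 0,"ax": 0,"ay": 0,"az": 0,"hand": 0}
    - {"x": -13,"y": -50,"z": 0,"ax": 0,"ay": 0,"az": 0,"hand": 0}

```text
time_s: 1.5
eef_pos: [0.429, 0.2999, 0.2446]
tool_rot: [0.0, -0.148, 0.989, 0.0]
contact_force: [-0.2, -0.1, -0.5]
grip_width: 0.0871
finger_force: 0.0
```

Emit:
drive_tool:
  deltas:
    - {"x": -13,"y": -50,"z": 0,"ax": 0,"ay": 0,"az": 0,"hand": 0}
    - {"x": -13,"y": -50,"z": 0,"ax": 0,"ay": 0,"az": 0,"hand": 0}
    - {"x": -13,"y": -50,"z": 0,"ax": 0,"ay": 0,"az": 0,"hand": 0}
    - {"x": -13,"y": -16,"z": 0,"ax": 0,"ay": 0,"az": 0,"hand": 0}
    - {"x": 0,"y": 0,"z": 0,"ax": 0,"ay": 0,"az": 0,"hand": 0}

```text
time_s: 2.12
eef_pos: [0.5275, 0.1574, 0.2444]
tool_rot: [0.0, -0.147, 0.989, 0.0]
contact_force: [0.2, 0.2, -0.6]
grip_width: 0.0869
finger_force: 0.0
```

```bash
python3 - <<'E'
from h import *
plan(540,110,250,107)
s=snap('wrist','w2.png');im=s['image'].astype(int);r,g,b=im[...,0],im[...,1],im[...,2]
bear=(g>=r-2)&(im.sum(2)<330)
print('bear',*blobs(s,bear,0.036,2000),sep='\n');print('wood',*blobs(s,r-b>22,0.066,3000),sep='\n')
E
```

```text
turn rad [ 0.     0.001 -0.003] then shift mm [  1.9 -49.   -5.6] rows>= 1 | t 2.1 pos [527.5 157.4 244.4] psi 106.9 F [ 0.2  0.2 -0.6] w 86.9 ff 0.0
bear
(352, 367, 116766, [683.0, 207.0], 660, 239, np.float32(106.9))
(300, 84, 4611, [436.0, 115.0], 83, 36, np.float32(18.9))
(82, 39, 5303, [450.0, -61.0], 66, 56, np.float32(4.2))
wood
(462, 372, 5226, [623.0, 318.0], 315, 21, np.float32(106.9))
(154, 213, 30929, [572.0, 37.0], 178, 136, np.float32(89.2))
(550, 167, 36210, [442.0, 333.0], 178, 153, np.float32(6.0))
```

View pics/w2.png

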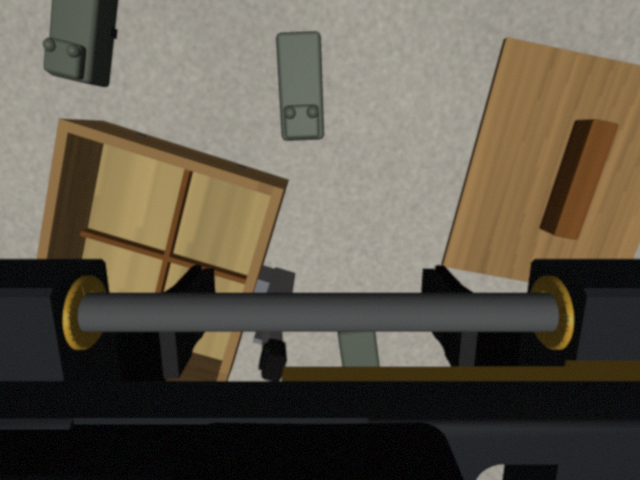

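```bash
python3 - <<'E'
from h import *
s=snap('wrist')
a=ray(s,62,121,.066);b=ray(s,287,181,.066);print(a,b,np.linalg.norm(a-b));d=(b-a)[:2];th=np.arctan2(d[1],d[0])-np.pi/2;m=(a+b)[:2]/2
print('yaw',np.degrees(th),'centre',m+.103*np.array([np.cos(th),np.sin(th)]))
c1=ray(s,170,252,.020);print('rib cross',c1)
plan(436,115,120,108.9);plan(436,115,29,108.9)
E
```

```text
[ 0.51165635 -0.04637785  0.066     ] [0.50568013 0.12762153 0.066     ] 0.17410198046550487
yaw 1.967118819380065 centre [0.61160754 0.04415741]
rib cross [0.60695356 0.04009951 0.02      ]
turn rad [ 0.001 -0.001 -0.033] then shift mm [ 98.7 -12.5 124.3] rows>= 3 | t 2.2 pos [525.4 158.8 244.3] psi 107.0 F [ 0.2  0.  -0.6] w 87.3 ff 0.0
turn rad [ 0.001 -0.001 -0.033] then shift mm [ 98.7 -12.5 215.3] rows>= 4 | t 2.2 pos [525.4 158.8 244.3] psi 107.0 F [ 0.2  0.  -0.6] w 87.3 ff 0.0
```

Emit:
drive_tool:
  deltas:
    - {"x": 40,"y": -5,"z": 40,"ax": 0,"ay": 0,"az": -0.033,"hand": 0}
    - {"x": 40,"y": -5,"z": 40,"ax": 0,"ay": 0,"az": 0,"hand": 0}
    - {"x": 18,"y": -2,"z": 44,"ax": 0,"ay": 0,"az": 0,"hand": 0}
    - {"x": 0,"y": 0,"z": 0,"ax": 0,"ay": 0,"az": 0,"hand": 0}
    - {"x": 0,"y": 0,"z": 0,"ax": 0,"ay": 0,"az": 0,"hand": 0}

```text
time_s: 2.85
eef_pos: [0.4387, 0.1169, 0.1217]
tool_rot: [0.002, -0.165, 0.986, -0.0]
contact_force: [-0.2, 0.2, 0.5]
grip_width: 0.0868
finger_force: 0.0
```

```bash
python3 - <<'E'
from h import *
plan(436,115,29,108.9)
s=snap('top');im=s['image'].astype(int);r,g,b=im[...,0],im[...,1],im[...,2]
m=(r-b>20).astype(np.uint8);print(*[o for o in blobs(s,m,0.066,1000) if 300<o[0]<400],sep='\n')
print(*[o for o in blobs(s,(g>=r)&(im.sum(2)<335),0.036,60,500)],sep='\n')
print(*blobs(s,im.sum(2)<300,0.036,200,600),sep='\n')
E
```

```text
turn rad [-0.001  0.003  0.001] then shift mm [ 3.1 -1.  92.7] rows>= 2 | t 2.9 pos [438.7 116.9 121.7] psi 108.9 F [-0.2  0.2  0.5] w 86.8 ff 0.0
(342, 240, 5004, [618.0, 37.0], 207, 176, np.float32(179.0))
(421, 310, 387, [433.0, -178.0], 85, 40, np.float32(179.3))
(379, 305, 385, [444.0, -67.0], 83, 41, np.float32(2.3))
(139, 254, 120, [575.0, 583.0], 88, 24, np.float32(85.6))
(266, 223, 370, [665.0, 243.0], 87, 37, np.float32(25.7))
(504, 151, 193, [868.0, -410.0], 110, 33, np.float32(6.5))
(421, 309, 449, [434.0, -178.0], 83, 40, np.float32(179.4))
(379, 305, 423, [444.0, -65.0], 83, 40, np.float32(0.4))
(451, 242, 576, [615.0, -260.0], 84, 55, np.float32(0.3))
(266, 223, 386, [665.0, 242.0], 88, 37, np.float32(25.3))
(468, 207, 254, [712.0, -309.0], 79, 52, np.float32(29.9))
(486, 197, 273, [741.0, -359.0], 73, 49, np.float32(28.6))
(209, 199, 301, [729.0, 397.0], 113, 27, np.float32(152.0))
```

Emit:
drive_tool:
  deltas:
    - {"x": 2,"y": -1,"z": 46,"ax": 0,"ay": 0,"az": 0,"hand": 0}
    - {"x": 0,"y": 0,"z": 46,"ax": 0,"ay": 0,"az": 0,"hand": 0}
    - {"x": 0,"y": 0,"z": 0,"ax": 0,"ay": 0,"az": 0,"hand": 0}
    - {"x": 0,"y": 0,"z": 0,"ax": 0,"ay": 0,"az": 0,"hand": 0}
    - {"x": 0,"y": 0,"z": 0,"ax": 0,"ay": 0,"az": 0,"hand": 0.4}
  grip_force: 40

```text
time_s: 3.52
eef_pos: [0.4372, 0.1145, 0.0308]
tool_rot: [0.002, -0.164, 0.986, -0.0]
contact_force: [-0.1, -0.7, 0.6]
grip_width: 0.0826
finger_force: 0.0
```

Emit:
drive_tool:
  deltas:
    - {"x": 0,"y": 0,"z": 0,"ax": 0,"ay": 0,"az": 0,"hand": 1}
    - {"x": 0,"y": 0,"z": 0,"ax": 0,"ay": 0,"az": 0,"hand": 1}
    - {"x": 0,"y": 0,"z": 0,"ax": 0,"ay": 0,"az": 0,"hand": 1}
    - {"x": 0,"y": 0,"z": 0,"ax": 0,"ay": 0,"az": 0,"hand": 1}
    - {"x": 0,"y": 0,"z": 0,"ax": 0,"ay": 0,"az": 0,"hand": 1}

```text
time_s: 4.15
eef_pos: [0.4354, 0.1143, 0.0285]
tool_rot: [-0.0, -0.164, 0.986, 0.0]
contact_force: [0.0, -0.0, 0.6]
grip_width: 0.0362
finger_force: 40.0
```

```bash
python3 - <<'E'
from h import *
plan(569,77,160,89)
E
```

```text
turn rad [ 0.    -0.     0.347] then shift mm [-134.3  -35.  -131.5] rows>= 3 | t 4.2 pos [435.4 114.3  28.5] psi 108.9 F [ 0.  -0.   0.6] w 36.2 ff 40.0
```

Emit:
drive_tool:
  deltas:
    - {"x": 0,"y": 0,"z": -30,"ax": 0,"ay": 0,"az": 0,"hand": 1}
    - {"x": 0,"y": 0,"z": -50,"ax": 0,"ay": 0,"az": 0,"hand": 1}
    - {"x": 0,"y": 0,"z": -50,"ax": 0,"ay": 0,"az": 0.174,"hand": 1}
    - {"x": 0,"y": 0,"z": -40,"ax": 0,"ay": 0,"az": 0.173,"hand": 1}
    - {"x": -20,"y": -20,"z": 0,"ax": 0,"ay": 0,"az": 0,"hand": 1}

```text
time_s: 4.78
eef_pos: [0.4549, 0.0948, 0.2011]
tool_rot: [0.002, 0.008, 1.0, 0.0]
contact_force: [1.3, 0.8, -3.0]
grip_width: 0.0356
finger_force: 40.0
```

Emit:
drive_tool:
  deltas:
    - {"x": -45,"y": -35,"z": 0,"ax": 0,"ay": 0,"az": 0,"hand": 1}
    - {"x": -45,"y": -35,"z": 0,"ax": 0,"ay": 0,"az": 0,"hand": 1}
    - {"x": -25,"y": -25,"z": 0,"ax": 0,"ay": 0,"az": 0,"hand": 1}
    - {"x": 0,"y": 0,"z": 0,"ax": 0,"ay": 0,"az": 0,"hand": 1}
    - {"x": 0,"y": 0,"z": 0,"ax": 0,"ay": 0,"az": 0,"hand": 1}

```text
time_s: 5.4
eef_pos: [0.5666, -0.0025, 0.1974]
tool_rot: [-0.002, 0.009, 1.0, 0.001]
contact_force: [0.2, -0.3, -2.1]
grip_width: 0.0352
finger_force: 40.0
```

```bash
python3 - <<'E'
from h import *
plan(568.5,-3,200,89)
s=snap('wrist','w3.png');im=s['image'].astype(int);r,g,b=im[...,0],im[...,1],im[...,2]
m=(r-b>22)
print('bear',*blobs(s,(g>=r-2)&(im.sum(2)<330),0.036,2000),sep='\n');print('wood',*blobs(s,m,0.066,3000),sep='\n')
E
```

```text
turn rad [ 0.001 -0.004 -0.001] then shift mm [-1.9 -0.5 -2.6] rows>= 1 | t 5.4 pos [566.6  -2.5 197.4] psi 89.0 F [ 0.2 -0.3 -2.1] w 35.2 ff 40.0
bear
(302, 358, 134630, [674.0, -3.0], 569, 254, np.float32(89.0))
(220, 54, 3323, [449.0, -66.0], 74, 40, np.float32(3.4))
(63, 48, 7222, [444.0, -175.0], 64, 55, np.float32(179.0))
wood
(366, 370, 7726, [666.0, 36.0], 357, 34, np.float32(89.0))
(375, 221, 24790, [584.0, 36.0], 177, 146, np.float32(89.0))
```

View pics/w3.png

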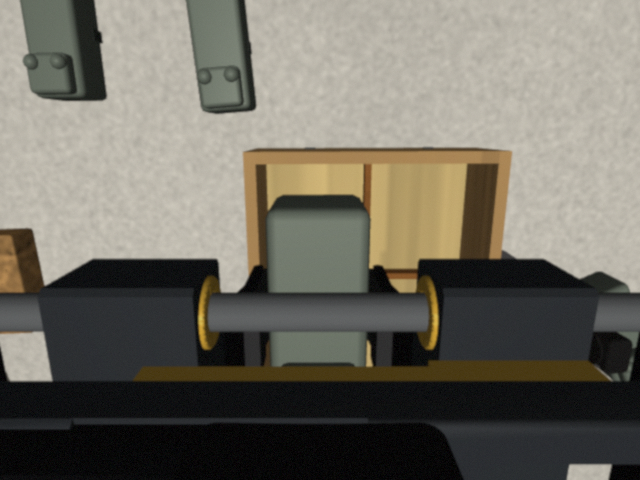

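```bash
python3 - <<'E'
from h import *
s=snap('wrist');im=s['image'].astype(int)
for c in (300,450): print(c,[ (r_,im[r_,c].tolist()) for r_ in range(145,168,2)])
for v in(150,153,156): print(v,ray(s,378,v,.066))
print(ray(s,245,170,.066),ray(s,509,170,.066),'inner',ray(s,258,170,.066),ray(s,498,170,.066),'rib z20',ray(s,367,200,.02),'ribx',ray(s,410,272,.02),ray(s,410,276,.02),'inner near',ray(s,378,163,.066))
plan(568.5,-3,80,89)
E
```

```text
300 [(145, [193, 190, 178]), (147, [171, 164, 150]), (149, [93, 76, 57]), (151, [119, 92, 59]), (153, [161, 127, 81]), (155, [167, 132, 85]), (157, [167, 133, 86]), (159, [165, 131, 84]), (161, [165, 131, 84]), (163, [171, 139, 90]), (165, [190, 164, 110]), (167, [191, 166, 110])]
450 [(145, [188, 184, 173]), (147, [143, 137, 122]), (149, [82, 64, 43]), (151, [129, 99, 63]), (153, [168, 133, 87]), (155, [169, 133, 85]), (157, [169, 132, 85]), (159, [170, 133, 87]), (161, [169, 134, 87]), (163, [179, 147, 97]), (165, [194, 167, 112]), (167, [194, 168, 111])]
150 [0.51250225 0.03821891 0.066     ]
153 [0.51442659 0.03825319 0.066     ]
156 [0.51635753 0.03828758 0.066     ]
[ 0.52396299 -0.04927429  0.066     ] [0.5269278  0.12484705 0.066     ] inner [ 0.524109   -0.04069943  0.066     ] [0.52680428 0.11759259 0.066     ] rib z20 [0.55293464 0.03687248 0.02      ] ribx [0.61314859 0.07278098 0.02      ] [0.61661618 0.07290697 0.02      ] inner near [0.52088886 0.0383683  0.066     ]
turn rad [ 0.001 -0.003  0.   ] then shift mm [ -1.9  -1.  117.9] rows>= 3 | t 5.5 pos [566.6  -2.  197.9] psi 89.0 F [ 0.4 -0.1 -2.4] w 35.7 ff 40.0
```

Emit:
drive_tool:
  deltas:
    - {"x": 0,"y": -1.5,"z": 45,"ax": 0,"ay": 0,"az": 0,"hand": 1}
    - {"x": 0,"y": 0,"z": 45,"ax": 0,"ay": 0,"az": 0,"hand": 1}
    - {"x": 0,"y": 0,"z": 30,"ax": 0,"ay": 0,"az": 0,"hand": 1}
    - {"x": 0,"y": 0,"z": 0,"ax": 0,"ay": 0,"az": 0,"hand": 1}
    - {"x": 0,"y": 0,"z": 0,"ax": 0,"ay": 0,"az": 0,"hand": 1}

```text
time_s: 6.12
eef_pos: [0.5689, -0.0041, 0.0796]
tool_rot: [0.001, 0.008, 1.0, -0.0]
contact_force: [1.3, -0.3, -2.9]
grip_width: 0.0354
finger_force: 40.0
```

```bash
python3 - <<'E'
from h import *
plan(566.5,-4,37,89)
E
```

```text
turn rad [-0.     0.002  0.001] then shift mm [ 2.4  0.1 42.6] rows>= 1 | t 6.1 pos [568.9  -4.1  79.6] psi 89.0 F [ 1.3 -0.3 -2.9] w 35.4 ff 40.0
```

Emit:
drive_tool:
  deltas:
    - {"x": 1,"y": 0,"z": 15,"ax": 0,"ay": 0,"az": 0,"hand": 1}
    - {"x": 0,"y": 0,"z": 0,"ax": 0,"ay": 0,"az": 0,"hand": 1}
    - {"x": 0,"y": 0,"z": 0,"ax": 0,"ay": 0,"az": 0,"hand": 1}
    - {"x": 0,"y": 0,"z": 0,"ax": 0,"ay": 0,"az": 0,"hand": 1}
    - {"x": 0,"y": 0,"z": 0,"ax": 0,"ay": 0,"az": 0,"hand": 1}

```text
time_s: 6.75
eef_pos: [0.5675, -0.0046, 0.0638]
tool_rot: [0.0, 0.009, 1.0, -0.0]
contact_force: [-0.2, -0.6, -3.0]
grip_width: 0.0362
finger_force: 40.0
```

```bash
python3 - <<'E'
from h import *
plan(566.5,-4,37,89)
E
```

```text
turn rad [-0.  0. -0.] then shift mm [ 1.   0.6 26.8] rows>= 1 | t 6.8 pos [567.5  -4.6  63.8] psi 89.0 F [-0.2 -0.6 -3. ] w 36.2 ff 40.0
```

Settled. Lower, open a little, lift.

Emit:
drive_tool:
  deltas:
    - {"x": 1,"y": 0.6,"z": 14,"ax": 0,"ay": 0,"az": 0,"hand": 1}
    - {"x": 0,"y": 0,"z": 9,"ax": 0,"ay": 0,"az": 0,"hand": 1}
    - {"x": 0,"y": 0,"z": 3,"ax": 0,"ay": 0,"az": 0,"hand": 1}
    - {"x": 0,"y": 0,"z": 0,"ax": 0,"ay": 0,"az": 0,"hand": 1}
    - {"x": 0,"y": 0,"z": 0,"ax": 0,"ay": 0,"az": 0,"hand": 1}

```text
time_s: 7.38
eef_pos: [0.5666, -0.004, 0.0375]
tool_rot: [0.0, 0.009, 1.0, -0.0]
contact_force: [-0.4, -0.3, -2.3]
grip_width: 0.0357
finger_force: 40.0
```

Emit:
drive_tool:
  deltas:
    - {"x": 0,"y": 0,"z": 0,"ax": 0,"ay": 0,"az": 0,"hand": 0.5}
    - {"x": 0,"y": 0,"z": 0,"ax": 0,"ay": 0,"az": 0,"hand": 0.5}
    - {"x": 0,"y": 0,"z": 0,"ax": 0,"ay": 0,"az": 0,"hand": 0.5}
    - {"x": 0,"y": 0,"z": -10,"ax": 0,"ay": 0,"az": 0,"hand": 0.5}
    - {"x": 0,"y": 0,"z": -40,"ax": 0,"ay": 0,"az": 0,"hand": 0.5}

```text
time_s: 8.0
eef_pos: [0.5648, -0.0037, 0.0867]
tool_rot: [-0.002, 0.009, 1.0, 0.0]
contact_force: [1.0, 0.4, -0.9]
grip_width: 0.0435
finger_force: 0.0
```

```bash
python3 - <<'E'
from h import *
plan(550,-66,200,91.5)
E
```

```text
turn rad [ 0.001 -0.005 -0.044] then shift mm [  16.4  -61.9 -113.3] rows>= 3 | t 8.0 pos [564.8  -3.7  86.7] psi 89.0 F [ 1.   0.4 -0.9] w 43.5 ff 0.0
```

Emit:
drive_tool:
  deltas:
    - {"x": 0,"y": 0,"z": -45,"ax": 0,"ay": 0,"az": 0,"hand": 0.3}
    - {"x": 5,"y": -30,"z": -45,"ax": 0,"ay": 0,"az": 0,"hand": 0}
    - {"x": 5,"y": -50,"z": -30,"ax": 0,"ay": 0,"az": 0,"hand": 0}
    - {"x": 5,"y": -20,"z": 0,"ax": 0,"ay": 0,"az": 0,"hand": 0}
    - {"x": 0,"y": 0,"z": 0,"ax": 0,"ay": 0,"az": 0,"hand": 0}

```text
time_s: 8.62
eef_pos: [0.5485, -0.1042, 0.2072]
tool_rot: [-0.001, 0.01, 1.0, 0.001]
contact_force: [-1.0, 0.4, -0.3]
grip_width: 0.0835
finger_force: 0.0
```

```bash
python3 - <<'E'
from h import *
s=snap('wrist');im=s['image'].astype(int);r,g,b=im[...,0],im[...,1],im[...,2]
print(*blobs(s,(g>=r-2)&(im.sum(2)<400)&(np.arange(480)[:,None]<255),0.036,1500),sep='\n')
print('dark',*blobs(s,(g>=r-2)&(im.sum(2)<330)&(np.arange(480)[:,None]<255),0.036,1500),sep='\n')
plan(444,-67,140,91.5)
E
```

```text
(444, 220, 3509, [552.0, -6.0], 53, 42, np.float32(178.8))
(362, 70, 6263, [443.0, -70.0], 84, 38, np.float32(3.7))
(209, 59, 6800, [434.0, -178.0], 82, 42, np.float32(179.8))
dark
(444, 220, 3509, [552.0, -6.0], 53, 42, np.float32(178.8))
(362, 71, 6141, [443.0, -70.0], 83, 37, np.float32(3.4))
(208, 60, 6707, [434.0, -178.0], 81, 41, np.float32(179.5))
turn rad [ 0.002 -0.003 -0.046] then shift mm [103.4  38.8  66.5] rows>= 2 | t 8.7 pos [ 548.3 -103.   206.5] psi 88.9 F [-0.5  0.4  0.1] w 84.8 ff 0.0
```

```bash
python3 -c "
from h import *
plan(443,-69.5,29,93.5)"
```

```text
turn rad [ 0.002 -0.003 -0.08 ] then shift mm [103.1  39.9 177.5] rows>= 4 | t 8.7 pos [ 548.3 -103.   206.5] psi 88.9 F [-0.5  0.4  0.1] w 84.8 ff 0.0
```

Emit:
drive_tool:
  deltas:
    - {"x": 45,"y": 20,"z": 20,"ax": 0,"ay": 0,"az": -0.08,"hand": 0}
    - {"x": 45,"y": 15,"z": 40,"ax": 0,"ay": 0,"az": 0,"hand": 0}
    - {"x": 10,"y": 1,"z": 40,"ax": 0,"ay": 0,"az": 0,"hand": 0}
    - {"x": 0,"y": 0,"z": 0,"ax": 0,"ay": 0,"az": 0,"hand": 0}
    - {"x": 0,"y": 0,"z": 0,"ax": 0,"ay": 0,"az": 0,"hand": 0}

```text
time_s: 9.3
eef_pos: [0.4504, -0.07, 0.1078]
tool_rot: [0.001, -0.032, 1.0, -0.0]
contact_force: [1.2, 0.2, 0.7]
grip_width: 0.087
finger_force: 0.0
```

```bash
python3 -c "
from h import *
plan(443,-69.5,29,93.5)"
```

```text
turn rad [-0.     0.001  0.002] then shift mm [ 7.3  1.  78.8] rows>= 2 | t 9.3 pos [450.4 -70.  107.8] psi 93.6 F [1.2 0.2 0.7] w 87.0 ff 0.0
```

Emit:
drive_tool:
  deltas:
    - {"x": 5,"y": 1,"z": 45,"ax": 0,"ay": 0,"az": 0,"hand": 0}
    - {"x": 0,"y": 0,"z": 34,"ax": 0,"ay": 0,"az": 0,"hand": 0}
    - {"x": 0,"y": 0,"z": 0,"ax": 0,"ay": 0,"az": 0,"hand": 0}
    - {"x": 0,"y": 0,"z": 0,"ax": 0,"ay": 0,"az": 0,"hand": 0}
    - {"x": 0,"y": 0,"z": 0,"ax": 0,"ay": 0,"az": 0,"hand": 0.4}

```text
time_s: 9.93
eef_pos: [0.4454, -0.0701, 0.0301]
tool_rot: [0.002, -0.031, 1.0, -0.001]
contact_force: [1.4, -0.6, 0.4]
grip_width: 0.083
finger_force: 0.0
```

Emit:
drive_tool:
  deltas:
    - {"x": 0,"y": 0,"z": 0,"ax": 0,"ay": 0,"az": 0,"hand": 1}
    - {"x": 0,"y": 0,"z": 0,"ax": 0,"ay": 0,"az": 0,"hand": 1}
    - {"x": 0,"y": 0,"z": 0,"ax": 0,"ay": 0,"az": 0,"hand": 1}
    - {"x": 0,"y": 0,"z": 0,"ax": 0,"ay": 0,"az": 0,"hand": 1}
    - {"x": 0,"y": 0,"z": 0,"ax": 0,"ay": 0,"az": 0,"hand": 1}

```text
time_s: 10.55
eef_pos: [0.4439, -0.0695, 0.0285]
tool_rot: [-0.0, -0.031, 1.0, 0.0]
contact_force: [-0.2, 0.8, 0.2]
grip_width: 0.0357
finger_force: 40.0
```

```bash
python3 -c "
from h import *
plan(664.5,-5.7,130,89)"
```

```text
turn rad [ 0.   -0.    0.08] then shift mm [-219.5   67.7 -101.5] rows>= 4 | t 10.6 pos [443.9 -69.5  28.5] psi 93.6 F [-0.2  0.8  0.2] w 35.7 ff 40.0
```

Emit:
drive_tool:
  deltas:
    - {"x": 0,"y": 0,"z": -40,"ax": 0,"ay": 0,"az": 0,"hand": 1}
    - {"x": 0,"y": 0,"z": -50,"ax": 0,"ay": 0,"az": 0.08,"hand": 1}
    - {"x": -30,"y": 15,"z": -20,"ax": 0,"ay": 0,"az": 0,"hand": 1}
    - {"x": -50,"y": 18,"z": 0,"ax": 0,"ay": 0,"az": 0,"hand": 1}
    - {"x": -50,"y": 18,"z": 0,"ax": 0,"ay": 0,"az": 0,"hand": 1}

```text
time_s: 11.18
eef_pos: [0.5756, -0.0203, 0.1386]
tool_rot: [-0.0, 0.009, 1.0, -0.0]
contact_force: [0.4, -0.4, -2.8]
grip_width: 0.0355
finger_force: 40.0
```

Emit:
drive_tool:
  deltas:
    - {"x": -50,"y": 17,"z": 0,"ax": 0,"ay": 0,"az": 0,"hand": 1}
    - {"x": -38,"y": 0,"z": 0,"ax": 0,"ay": 0,"az": 0,"hand": 1}
    - {"x": 0,"y": 0,"z": 25,"ax": 0,"ay": 0,"az": 0,"hand": 1}
    - {"x": 0,"y": 0,"z": 25,"ax": 0,"ay": 0,"az": 0,"hand": 1}
    - {"x": 0,"y": 0,"z": 0,"ax": 0,"ay": 0,"az": 0,"hand": 1}

```text
time_s: 11.8
eef_pos: [0.6601, -0.0049, 0.085]
tool_rot: [-0.004, 0.009, 1.0, 0.001]
contact_force: [-0.1, 0.2, -3.4]
grip_width: 0.0356
finger_force: 40.0
```

Emit:
drive_tool:
  deltas:
    - {"x": 0,"y": 0,"z": 0,"ax": 0,"ay": 0,"az": 0,"hand": 1}
    - {"x": 0,"y": 0,"z": 0,"ax": 0,"ay": 0,"az": 0,"hand": 1}
    - {"x": 0,"y": 0,"z": 0,"ax": 0,"ay": 0,"az": 0,"hand": 1}
    - {"x": 0,"y": 0,"z": 0,"ax": 0,"ay": 0,"az": 0,"hand": 1}
    - {"x": 0,"y": 0,"z": 0,"ax": 0,"ay": 0,"az": 0,"hand": 1}

```text
time_s: 12.42
eef_pos: [0.6633, -0.0055, 0.0889]
tool_rot: [0.0, 0.009, 1.0, -0.0]
contact_force: [0.0, 1.2, -2.4]
grip_width: 0.0358
finger_force: 40.0
```

```bash
python3 -c "
from h import *
plan(665.4,-5.5,37,89)"
```

```text
turn rad [-0.  0. -0.] then shift mm [-2.1  0.  51.9] rows>= 1 | t 12.4 pos [663.3  -5.5  88.9] psi 89.0 F [ 0.   1.2 -2.4] w 35.8 ff 40.0
```

Emit:
drive_tool:
  deltas:
    - {"x": -2,"y": 0,"z": 20,"ax": 0,"ay": 0,"az": 0,"hand": 1}
    - {"x": 0,"y": 0,"z": 20,"ax": 0,"ay": 0,"az": 0,"hand": 1}
    - {"x": 0,"y": 0,"z": 8,"ax": 0,"ay": 0,"az": 0,"hand": 1}
    - {"x": 0,"y": 0,"z": 3.5,"ax": 0,"ay": 0,"az": 0,"hand": 1}
    - {"x": 0,"y": 0,"z": 0,"ax": 0,"ay": 0,"az": 0,"hand": 1}

```text
time_s: 13.05
eef_pos: [0.6653, -0.0055, 0.037]
tool_rot: [0.0, 0.009, 1.0, -0.0]
contact_force: [1.1, -0.3, -3.6]
grip_width: 0.0358
finger_force: 40.0
```

Emit:
drive_tool:
  deltas:
    - {"x": 0,"y": 0,"z": 0,"ax": 0,"ay": 0,"az": 0,"hand": 0.5}
    - {"x": 0,"y": 0,"z": 0,"ax": 0,"ay": 0,"az": 0,"hand": 0.5}
    - {"x": 0,"y": 0,"z": 0,"ax": 0,"ay": 0,"az": 0,"hand": 0.5}
    - {"x": 0,"y": 0,"z": -10,"ax": 0,"ay": 0,"az": 0,"hand": 0.5}
    - {"x": 0,"y": 0,"z": -40,"ax": 0,"ay": 0,"az": 0,"hand": 0.5}

```text
time_s: 13.68
eef_pos: [0.6633, -0.0053, 0.0857]
tool_rot: [-0.003, 0.009, 1.0, 0.0]
contact_force: [0.4, 0.7, -0.3]
grip_width: 0.0435
finger_force: 0.0
```

Emit:
drive_tool:
  deltas:
    - {"x": 0,"y": 0,"z": -45,"ax": 0,"ay": 0,"az": 0,"hand": 0.3}
    - {"x": 40,"y": -50,"z": -45,"ax": 0,"ay": 0,"az": 0,"hand": 0}
    - {"x": 40,"y": -60,"z": -15,"ax": 0,"ay": 0,"az": 0,"hand": 0}
    - {"x": 35,"y": -55,"z": 0,"ax": 0,"ay": 0,"az": 0,"hand": 0}
    - {"x": 0,"y": 0,"z": 0,"ax": 0,"ay": 0,"az": 0,"hand": 0}

```text
time_s: 14.3
eef_pos: [0.5613, -0.1508, 0.182]
tool_rot: [0.0, 0.012, 1.0, -0.001]
contact_force: [0.6, -0.0, -0.2]
grip_width: 0.0835
finger_force: 0.0
```

```bash
python3 - <<'E'
from h import *
s=snap('wrist');im=s['image'].astype(int);r,g,b=im[...,0],im[...,1],im[...,2]
print('dark',*blobs(s,(g>=r-2)&(im.sum(2)<330)&(np.arange(480)[:,None]<255),0.036,1500),sep='\n')
plan(422,-178,29,89.5)
E
```

```text
dark
(520, 212, 5298, [555.0, -6.0], 61, 46, np.float32(179.2))
(267, 48, 5625, [445.0, -181.0], 62, 37, np.float32(179.5))
turn rad [-0.     0.001 -0.013] then shift mm [140.3 -30.1 152.8] rows>= 3 | t 14.3 pos [ 562.6 -149.1  181.8] psi 88.7 F [0.6 0.4 0.3] w 84.8 ff 0.0
```

Emit:
drive_tool:
  deltas:
    - {"x": 45,"y": -12,"z": 20,"ax": 0,"ay": 0,"az": -0.013,"hand": 0}
    - {"x": 45,"y": -12,"z": 30,"ax": 0,"ay": 0,"az": 0,"hand": 0}
    - {"x": 48,"y": -7,"z": 30,"ax": 0,"ay": 0,"az": 0,"hand": 0}
    - {"x": 0,"y": 0,"z": 0,"ax": 0,"ay": 0,"az": 0,"hand": 0}
    - {"x": 0,"y": 0,"z": 0,"ax": 0,"ay": 0,"az": 0,"hand": 0}

```text
time_s: 14.98
eef_pos: [0.4268, -0.1773, 0.1011]
tool_rot: [0.001, 0.002, 1.0, -0.001]
contact_force: [-0.4, -0.4, -0.3]
grip_width: 0.0868
finger_force: 0.0
```

```bash
python3 -c "
from h import *
plan(422,-181,29,89.5)"
```

```text
turn rad [-0.001  0.002  0.005] then shift mm [ 4.8 -3.8 72.1] rows>= 2 | t 15.0 pos [ 426.8 -177.3  101.1] psi 89.8 F [-0.4 -0.4 -0.3] w 86.8 ff 0.0
```

Emit:
drive_tool:
  deltas:
    - {"x": 3,"y": -3,"z": 40,"ax": 0,"ay": 0,"az": 0.005,"hand": 0}
    - {"x": 0,"y": 0,"z": 32,"ax": 0,"ay": 0,"az": 0,"hand": 0}
    - {"x": 0,"y": 0,"z": 0,"ax": 0,"ay": 0,"az": 0,"hand": 0}
    - {"x": 0,"y": 0,"z": 0,"ax": 0,"ay": 0,"az": 0,"hand": 0}
    - {"x": 0,"y": 0,"z": 0,"ax": 0,"ay": 0,"az": 0,"hand": 0.4}

```text
time_s: 15.6
eef_pos: [0.4232, -0.1805, 0.03]
tool_rot: [0.001, 0.005, 1.0, -0.001]
contact_force: [0.1, 0.8, 0.1]
grip_width: 0.083
finger_force: 0.0
```

Emit:
drive_tool:
  deltas:
    - {"x": 0,"y": 0,"z": 0,"ax": 0,"ay": 0,"az": 0,"hand": 1}
    - {"x": 0,"y": 0,"z": 0,"ax": 0,"ay": 0,"az": 0,"hand": 1}
    - {"x": 0,"y": 0,"z": 0,"ax": 0,"ay": 0,"az": 0,"hand": 1}
    - {"x": 0,"y": 0,"z": 0,"ax": 0,"ay": 0,"az": 0,"hand": 1}
    - {"x": 0,"y": 0,"z": 0,"ax": 0,"ay": 0,"az": 0,"hand": 1}

```text
time_s: 16.23
eef_pos: [0.422, -0.1803, 0.0287]
tool_rot: [0.0, 0.005, 1.0, -0.0]
contact_force: [0.3, 0.1, 0.2]
grip_width: 0.0359
finger_force: 40.0
```

```bash
python3 -c "
from h import *
plan(556,78,170,89)"
```

```text
turn rad [-0.     0.     0.008] then shift mm [-129.5  260.6 -141.3] rows>= 5 | t 16.2 pos [ 422.  -180.3   28.7] psi 89.4 F [0.3 0.1 0.2] w 35.9 ff 40.0
```

Emit:
drive_tool:
  deltas:
    - {"x": 0,"y": 0,"z": -40,"ax": 0,"ay": 0,"az": 0,"hand": 1}
    - {"x": 0,"y": 0,"z": -50,"ax": 0,"ay": 0,"az": 0.008,"hand": 1}
    - {"x": -20,"y": 40,"z": -40,"ax": 0,"ay": 0,"az": 0,"hand": 1}
    - {"x": -25,"y": 50,"z": 0,"ax": 0,"ay": 0,"az": 0,"hand": 1}
    - {"x": -25,"y": 50,"z": 0,"ax": 0,"ay": 0,"az": 0,"hand": 1}

```text
time_s: 16.85
eef_pos: [0.4947, -0.0401, 0.1591]
tool_rot: [0.0, 0.009, 1.0, -0.0]
contact_force: [1.1, -0.6, -2.9]
grip_width: 0.0357
finger_force: 40.0
```

Emit:
drive_tool:
  deltas:
    - {"x": -25,"y": 50,"z": 0,"ax": 0,"ay": 0,"az": 0,"hand": 1}
    - {"x": -20,"y": 40,"z": 0,"ax": 0,"ay": 0,"az": 0,"hand": 1}
    - {"x": -15,"y": 29,"z": 20,"ax": 0,"ay": 0,"az": 0,"hand": 1}
    - {"x": 0,"y": 0,"z": 40,"ax": 0,"ay": 0,"az": 0,"hand": 1}
    - {"x": 0,"y": 0,"z": 0,"ax": 0,"ay": 0,"az": 0,"hand": 1}

```text
time_s: 17.48
eef_pos: [0.5544, 0.0772, 0.0959]
tool_rot: [-0.003, 0.009, 1.0, 0.0]
contact_force: [0.1, -0.8, -2.3]
grip_width: 0.0357
finger_force: 40.0
```

Emit:
drive_tool:
  deltas:
    - {"x": 0,"y": 0,"z": 0,"ax": 0,"ay": 0,"az": 0,"hand": 1}
    - {"x": 0,"y": 0,"z": 0,"ax": 0,"ay": 0,"az": 0,"hand": 1}
    - {"x": 0,"y": 0,"z": 0,"ax": 0,"ay": 0,"az": 0,"hand": 1}
    - {"x": 0,"y": 0,"z": 0,"ax": 0,"ay": 0,"az": 0,"hand": 1}
    - {"x": 0,"y": 0,"z": 0,"ax": 0,"ay": 0,"az": 0,"hand": 1}

```text
time_s: 18.1
eef_pos: [0.5565, 0.0765, 0.0991]
tool_rot: [0.0, 0.009, 1.0, -0.0]
contact_force: [-0.4, -0.1, -3.4]
grip_width: 0.0361
finger_force: 40.0
```

```bash
python3 -c "
from h import *
snap('side','s1.png')
plan(556.5,77,37,89)"
```

```text
turn rad [ 0.     0.    -0.001] then shift mm [-0.   0.4 62. ] rows>= 2 | t 18.1 pos [556.5  76.6  99. ] psi 89.0 F [-0.5 -0.4 -2.5] w 35.8 ff 40.0
```

View pics/s1.png

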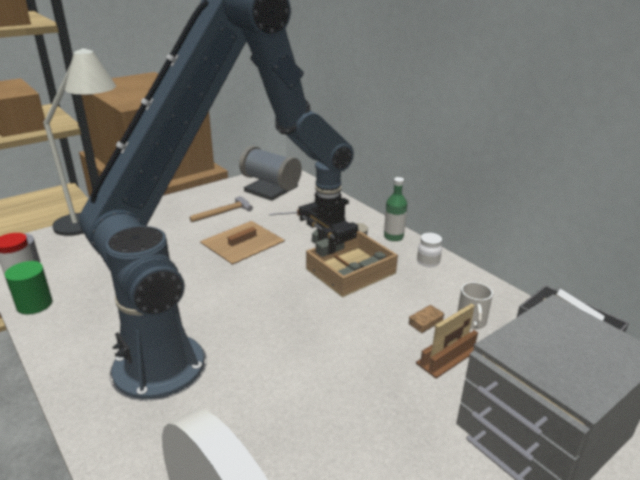

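Emit:
drive_tool:
  deltas:
    - {"x": 0,"y": 0,"z": 20,"ax": 0,"ay": 0,"az": 0,"hand": 1}
    - {"x": 0,"y": 0,"z": 20,"ax": 0,"ay": 0,"az": 0,"hand": 1}
    - {"x": 0,"y": 0,"z": 16,"ax": 0,"ay": 0,"az": 0,"hand": 1}
    - {"x": 0,"y": 0,"z": 5,"ax": 0,"ay": 0,"az": 0,"hand": 1}
    - {"x": 0,"y": 0,"z": 0,"ax": 0,"ay": 0,"az": 0,"hand": 1}

```text
time_s: 18.77
eef_pos: [0.5567, 0.0766, 0.0377]
tool_rot: [0.0, 0.009, 1.0, -0.0]
contact_force: [0.9, -0.4, -2.5]
grip_width: 0.0358
finger_force: 40.0
```

Emit:
drive_tool:
  deltas:
    - {"x": 0,"y": 0,"z": 0,"ax": 0,"ay": 0,"az": 0,"hand": 1}
    - {"x": 0,"y": 0,"z": 0,"ax": 0,"ay": 0,"az": 0,"hand": 0.5}
    - {"x": 0,"y": 0,"z": 0,"ax": 0,"ay": 0,"az": 0,"hand": 0.5}
    - {"x": 0,"y": 0,"z": 0,"ax": 0,"ay": 0,"az": 0,"hand": 0.5}
    - {"x": 0,"y": 0,"z": -10,"ax": 0,"ay": 0,"az": 0,"hand": 0.5}

```text
time_s: 19.4
eef_pos: [0.5559, 0.0766, 0.0476]
tool_rot: [-0.001, 0.009, 1.0, 0.0]
contact_force: [-0.4, -0.9, -0.1]
grip_width: 0.0436
finger_force: 0.0
```

Emit:
drive_tool:
  deltas:
    - {"x": 0,"y": 0,"z": -45,"ax": 0,"ay": 0,"az": 0,"hand": 0.5}
    - {"x": 0,"y": 0,"z": -50,"ax": 0,"ay": 0,"az": 0,"hand": 0.3}
    - {"x": 0,"y": 0,"z": -50,"ax": 0,"ay": 0,"az": 0,"hand": 0}
    - {"x": 0,"y": 0,"z": -20,"ax": 0,"ay": 0,"az": 0,"hand": 0}
    - {"x": 0,"y": 0,"z": 0,"ax": 0,"ay": 0,"az": 0,"hand": 0}

```text
time_s: 20.02
eef_pos: [0.5576, 0.0766, 0.2152]
tool_rot: [0.003, 0.009, 1.0, -0.0]
contact_force: [-0.5, -0.4, -0.7]
grip_width: 0.0753
finger_force: 0.0
```

```bash
python3 - <<'E'
from h import *
plan(725,220,230,115)
s=snap('top');im=s['image'].astype(int);r,g,b=im[...,0],im[...,1],im[...,2]
print(*[o for o in blobs(s,(g>=r)&(im.sum(2)<335),0.036,60,600) if 200<o[0]<300],sep='\n')
E
```

```text
turn rad [-0.001  0.005 -0.454] then shift mm [-212.3   59.2  -14.8] rows>= 4 | t 20.0 pos [557.6  76.6 215.2] psi 89.0 F [-0.5 -0.4 -0.7] w 75.3 ff 0.0
(266, 223, 366, [665.0, 242.0], 90, 39, np.float32(24.3))
```

Emit:
drive_tool:
  deltas:
    - {"x": 0,"y": 0,"z": -5,"ax": 0,"ay": 0,"az": -0.152,"hand": 0}
    - {"x": 0,"y": 0,"z": -5,"ax": 0,"ay": 0,"az": -0.152,"hand": 0}
    - {"x": 0,"y": 0,"z": -5,"ax": 0,"ay": 0,"az": -0.15,"hand": 0}
    - {"x": -30,"y": 13,"z": 0,"ax": 0,"ay": 0,"az": 0,"hand": 0}
    - {"x": -50,"y": 20,"z": 0,"ax": 0,"ay": 0,"az": 0,"hand": 0}

```text
time_s: 20.7
eef_pos: [0.6139, 0.1398, 0.2258]
tool_rot: [-0.002, -0.215, 0.977, 0.0]
contact_force: [0.2, -0.9, -0.8]
grip_width: 0.0868
finger_force: 0.0
```

Emit:
drive_tool:
  deltas:
    - {"x": -50,"y": 20,"z": 0,"ax": 0,"ay": 0,"az": 0,"hand": 0}
    - {"x": -50,"y": 20,"z": 0,"ax": 0,"ay": 0,"az": 0,"hand": 0}
    - {"x": -50,"y": 20,"z": 0,"ax": 0,"ay": 0,"az": 0,"hand": 0}
    - {"x": -30,"y": 10,"z": 0,"ax": 0,"ay": 0,"az": 0,"hand": 0}
    - {"x": 0,"y": 0,"z": 0,"ax": 0,"ay": 0,"az": 0,"hand": 0}

```text
time_s: 21.32
eef_pos: [0.7484, 0.2813, 0.2238]
tool_rot: [-0.002, -0.217, 0.976, 0.0]
contact_force: [-0.1, 0.0, -0.9]
grip_width: 0.0867
finger_force: 0.0
```

```bash
python3 - <<'E'
from h import *
s=snap('wrist','w4.png');im=s['image'].astype(int);r,g,b=im[...,0],im[...,1],im[...,2]
print('dark',*blobs(s,(g>=r-2)&(im.sum(2)<330)&(np.arange(480)[:,None]<255),0.036,1500),sep='\n')
plan(665,242,120,115)
E
```

```text
dark
(63, 235, 4825, [849.0, 96.0], 108, 41, np.float32(115.1))
(317, 95, 5156, [665.0, 243.0], 82, 36, np.float32(25.1))
turn rad [ 0.001 -0.005  0.001] then shift mm [ 90.8   0.4 104.2] rows>= 2 | t 21.4 pos [747.5 280.  224.2] psi 115.0 F [ 0.  -0.7 -0.3] w 87.0 ff 0.0
```

View pics/w4.png

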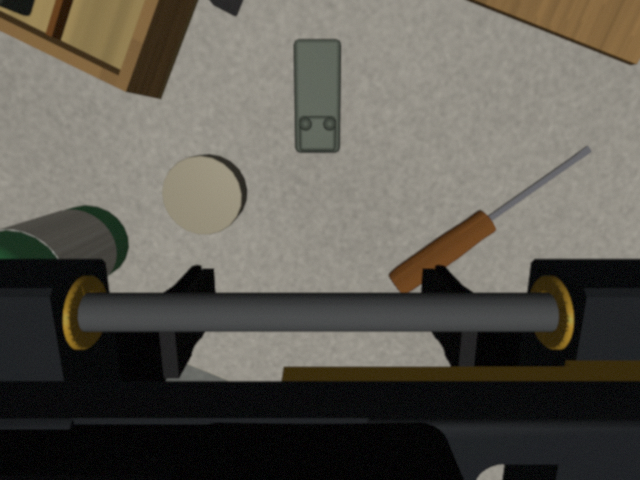

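Emit:
drive_tool:
  deltas:
    - {"x": 40,"y": 0,"z": 40,"ax": 0,"ay": 0,"az": 0,"hand": 0.2}
    - {"x": 36,"y": 0,"z": 40,"ax": 0,"ay": 0,"az": 0,"hand": 0.2}
    - {"x": 0,"y": 0,"z": 30,"ax": 0,"ay": 0,"az": 0,"hand": 0.2}
    - {"x": 0,"y": 0,"z": 0,"ax": 0,"ay": 0,"az": 0,"hand": 0.2}
    - {"x": 0,"y": 0,"z": 0,"ax": 0,"ay": 0,"az": 0,"hand": 0.2}

```text
time_s: 22.0
eef_pos: [0.6806, 0.2472, 0.119]
tool_rot: [0.001, -0.216, 0.976, -0.0]
contact_force: [1.3, 0.6, -0.2]
grip_width: 0.0697
finger_force: 0.0
```

```bash
python3 - <<'E'
from h import *
plan(676,248,29,115.1)
E
```

```text
turn rad [-0.001  0.002 -0.003] then shift mm [ 3.9  2.6 90. ] rows>= 2 | t 22.0 pos [680.6 247.2 119. ] psi 115.0 F [ 1.3  0.6 -0.2] w 69.7 ff 0.0
```

Emit:
drive_tool:
  deltas:
    - {"x": 2,"y": 2,"z": 45,"ax": 0,"ay": 0,"az": 0,"hand": 0.2}
    - {"x": 0,"y": 0,"z": 45,"ax": 0,"ay": 0,"az": 0,"hand": 0.2}
    - {"x": 0,"y": 0,"z": 0,"ax": 0,"ay": 0,"az": 0,"hand": 0.2}
    - {"x": 0,"y": 0,"z": 0,"ax": 0,"ay": 0,"az": 0,"hand": 0.2}
    - {"x": 0,"y": 0,"z": 0,"ax": 0,"ay": 0,"az": 0,"hand": 0.5}

```text
time_s: 22.62
eef_pos: [0.679, 0.2491, 0.0307]
tool_rot: [0.002, -0.216, 0.976, -0.0]
contact_force: [0.5, 1.4, -0.3]
grip_width: 0.0654
finger_force: 0.0
```

Emit:
drive_tool:
  deltas:
    - {"x": 0,"y": 0,"z": 0,"ax": 0,"ay": 0,"az": 0,"hand": 1}
    - {"x": 0,"y": 0,"z": 0,"ax": 0,"ay": 0,"az": 0,"hand": 1}
    - {"x": 0,"y": 0,"z": 0,"ax": 0,"ay": 0,"az": 0,"hand": 1}
    - {"x": 0,"y": 0,"z": 0,"ax": 0,"ay": 0,"az": 0,"hand": 1}
    - {"x": 0,"y": 0,"z": 0,"ax": 0,"ay": 0,"az": 0,"hand": 1}

```text
time_s: 23.25
eef_pos: [0.6772, 0.2486, 0.028]
tool_rot: [0.0, -0.216, 0.976, -0.0]
contact_force: [-0.5, -0.6, 2.6]
grip_width: 0.0358
finger_force: 40.0
```

```bash
python3 - <<'E'
from h import *
plan(678,76,200,89)
E
```

```text
turn rad [-0.     0.     0.454] then shift mm [  -3.8 -172.5 -172. ] rows>= 4 | t 23.2 pos [677.2 248.6  28. ] psi 115.0 F [-0.5 -0.6  2.6] w 35.8 ff 40.0
```

Emit:
drive_tool:
  deltas:
    - {"x": 0,"y": 0,"z": -40,"ax": 0,"ay": 0,"az": 0,"hand": 1}
    - {"x": 0,"y": 0,"z": -50,"ax": 0,"ay": 0,"az": 0.152,"hand": 1}
    - {"x": 0,"y": 0,"z": -50,"ax": 0,"ay": 0,"az": 0.152,"hand": 1}
    - {"x": 0,"y": 0,"z": -35,"ax": 0,"ay": 0,"az": 0.15,"hand": 1}
    - {"x": -2,"y": -30,"z": 0,"ax": 0,"ay": 0,"az": 0,"hand": 1}

```text
time_s: 23.88
eef_pos: [0.6801, 0.2211, 0.2064]
tool_rot: [0.004, 0.008, 1.0, 0.001]
contact_force: [0.7, -0.9, -4.2]
grip_width: 0.0355
finger_force: 40.0
```

Emit:
drive_tool:
  deltas:
    - {"x": -2,"y": -50,"z": 0,"ax": 0,"ay": 0,"az": 0,"hand": 1}
    - {"x": -1,"y": -50,"z": 0,"ax": 0,"ay": 0,"az": 0,"hand": 1}
    - {"x": 0,"y": -42,"z": 0,"ax": 0,"ay": 0,"az": 0,"hand": 1}
    - {"x": 0,"y": 0,"z": 40,"ax": 0,"ay": 0,"az": 0,"hand": 1}
    - {"x": 0,"y": 0,"z": 50,"ax": 0,"ay": 0,"az": 0,"hand": 1}

```text
time_s: 24.5
eef_pos: [0.6797, 0.0756, 0.1124]
tool_rot: [0.001, 0.01, 1.0, 0.0]
contact_force: [-0.4, 0.3, -2.8]
grip_width: 0.0356
finger_force: 40.0
```

Emit:
drive_tool:
  deltas:
    - {"x": 0,"y": 0,"z": 0,"ax": 0,"ay": 0,"az": 0,"hand": 1}
    - {"x": 0,"y": 0,"z": 0,"ax": 0,"ay": 0,"az": 0,"hand": 1}
    - {"x": 0,"y": 0,"z": 0,"ax": 0,"ay": 0,"az": 0,"hand": 1}
    - {"x": 0,"y": 0,"z": 0,"ax": 0,"ay": 0,"az": 0,"hand": 1}
    - {"x": 0,"y": 0,"z": 0,"ax": 0,"ay": 0,"az": 0,"hand": 1}

```text
time_s: 25.12
eef_pos: [0.6795, 0.0767, 0.114]
tool_rot: [0.001, 0.009, 1.0, -0.0]
contact_force: [-0.6, 0.3, -1.6]
grip_width: 0.0354
finger_force: 40.0
```

```bash
python3 - <<'E'
from h import *
plan(679.4,76.5,37,89)
E
```

```text
turn rad [-0.     0.002 -0.   ] then shift mm [ 0.1 -0.2 77. ] rows>= 2 | t 25.1 pos [679.5  76.7 114. ] psi 89.0 F [-0.6  0.3 -1.6] w 35.4 ff 40.0
```

Emit:
drive_tool:
  deltas:
    - {"x": 0,"y": 0,"z": 25,"ax": 0,"ay": 0,"az": 0,"hand": 1}
    - {"x": 0,"y": 0,"z": 25,"ax": 0,"ay": 0,"az": 0,"hand": 1}
    - {"x": 0,"y": 0,"z": 20,"ax": 0,"ay": 0,"az": 0,"hand": 1}
    - {"x": 0,"y": 0,"z": 7,"ax": 0,"ay": 0,"az": 0,"hand": 1}
    - {"x": 0,"y": 0,"z": 0,"ax": 0,"ay": 0,"az": 0,"hand": 1}

```text
time_s: 25.75
eef_pos: [0.6794, 0.0766, 0.0363]
tool_rot: [0.0, 0.009, 1.0, -0.0]
contact_force: [-0.8, 0.0, -2.4]
grip_width: 0.0356
finger_force: 40.0
```

Emit:
drive_tool:
  deltas:
    - {"x": 0,"y": 0,"z": 0,"ax": 0,"ay": 0,"az": 0,"hand": 1}
    - {"x": 0,"y": 0,"z": 0,"ax": 0,"ay": 0,"az": 0,"hand": 0.5}
    - {"x": 0,"y": 0,"z": 0,"ax": 0,"ay": 0,"az": 0,"hand": 0.5}
    - {"x": 0,"y": 0,"z": 0,"ax": 0,"ay": 0,"az": 0,"hand": 0.5}
    - {"x": 0,"y": 0,"z": -10,"ax": 0,"ay": 0,"az": 0,"hand": 0.5}

```text
time_s: 26.38
eef_pos: [0.6783, 0.0766, 0.0453]
tool_rot: [-0.001, 0.009, 1.0, 0.0]
contact_force: [-0.0, -0.4, -0.3]
grip_width: 0.0435
finger_force: 0.0
```

Emit:
drive_tool:
  deltas:
    - {"x": 0,"y": 0,"z": -45,"ax": 0,"ay": 0,"az": 0,"hand": 0.5}
    - {"x": 0,"y": 0,"z": -50,"ax": 0,"ay": 0,"az": 0,"hand": 0.3}
    - {"x": 0,"y": 0,"z": -50,"ax": 0,"ay": 0,"az": 0,"hand": 0}
    - {"x": -30,"y": 0,"z": -50,"ax": 0,"ay": 0,"az": 0,"hand": 0}
    - {"x": -40,"y": 0,"z": 0,"ax": 0,"ay": 0,"az": 0,"hand": 0}

```text
time_s: 27.0
eef_pos: [0.7523, 0.0755, 0.2493]
tool_rot: [0.006, 0.009, 1.0, -0.0]
contact_force: [0.6, -0.6, -0.6]
grip_width: 0.0757
finger_force: 0.0
```

```bash
python3 - <<'E'
from h import *
s=snap('wrist','w5.png');plan(680,77,240,89)
E
```

```text
turn rad [-0.     0.015 -0.001] then shift mm [76.4  1.   5.7] rows>= 2 | t 27.1 pos [756.4  74.7 245.7] psi 88.9 F [ 5.6 -0.6  0.2] w 79.3 ff 0.0
```

View pics/w5.png

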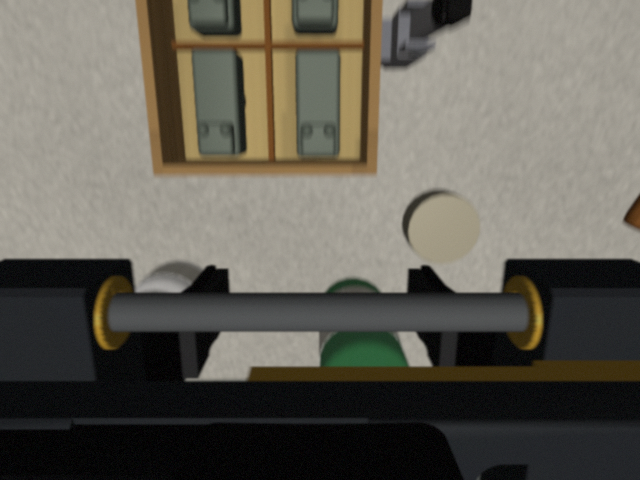

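Emit:
drive_tool:
  deltas:
    - {"x": 20,"y": 0,"z": -10,"ax": 0,"ay": 0,"az": 0,"hand": 0}
    - {"x": 30,"y": 40,"z": -10,"ax": 0,"ay": 0,"az": -0.122,"hand": 0}
    - {"x": 30,"y": 50,"z": 0,"ax": 0,"ay": 0,"az": 0,"hand": 0}
    - {"x": 30,"y": 50,"z": 0,"ax": 0,"ay": 0,"az": 0,"hand": 0}
    - {"x": 30,"y": 50,"z": 0,"ax": 0,"ay": 0,"az": 0,"hand": 0}

```text
time_s: 27.68
eef_pos: [0.5931, 0.2572, 0.2612]
tool_rot: [0.0, -0.052, 0.999, 0.0]
contact_force: [0.1, 0.1, 0.1]
grip_width: 0.0872
finger_force: 0.0
```

Emit:
drive_tool:
  deltas:
    - {"x": 25,"y": 50,"z": 0,"ax": 0,"ay": 0,"az": 0,"hand": 0}
    - {"x": 19,"y": 40,"z": 0,"ax": 0,"ay": 0,"az": 0,"hand": 0}
    - {"x": 0,"y": 26,"z": 0,"ax": 0,"ay": 0,"az": 0,"hand": 0}
    - {"x": 0,"y": 0,"z": 0,"ax": 0,"ay": 0,"az": 0,"hand": 0}
    - {"x": 0,"y": 0,"z": 0,"ax": 0,"ay": 0,"az": 0,"hand": 0}

```text
time_s: 28.3
eef_pos: [0.5388, 0.3661, 0.2608]
tool_rot: [-0.0, -0.052, 0.999, -0.0]
contact_force: [-1.0, -0.4, 0.8]
grip_width: 0.0877
finger_force: 0.0
```

```bash
python3 - <<'E'
from h import *
s=snap('wrist','w6.png');im=s['image'].astype(int);r,g,b=im[...,0],im[...,1],im[...,2]
hs=cv2.cvtColor(s['image'],cv2.COLOR_RGB2HSV)
top=np.arange(480)[:,None]<255
print('lid',*blobs(s,(r-b>22)&top,0.014,3000),sep='\n')
print('bat',*blobs(s,(hs[...,1]>125)&(r-b>22)&top,0.042,300),sep='\n')
plan(441,362,120,96)
E
```

```text
lid
(34, 198, 5893, [569.0, 96.0], 112, 71, np.float32(177.8))
(571, 143, 6434, [466.0, 593.0], 199, 29, np.float32(179.5))
(328, 99, 40041, [453.0, 367.0], 179, 177, np.float32(6.0))
bat
(37, 198, 5450, [562.0, 115.0], 102, 64, np.float32(177.7))
(570, 144, 5672, [466.0, 576.0], 181, 25, np.float32(179.4))
(328, 99, 38404, [453.0, 366.0], 164, 160, np.float32(6.0))
turn rad [-0.001 -0.    -0.001] then shift mm [ 97.8   6.5 140.7] rows>= 3 | t 28.4 pos [539.  365.7 260.7] psi 95.9 F [0.1 0.3 0.6] w 87.3 ff 0.0
```

View pics/w6.png

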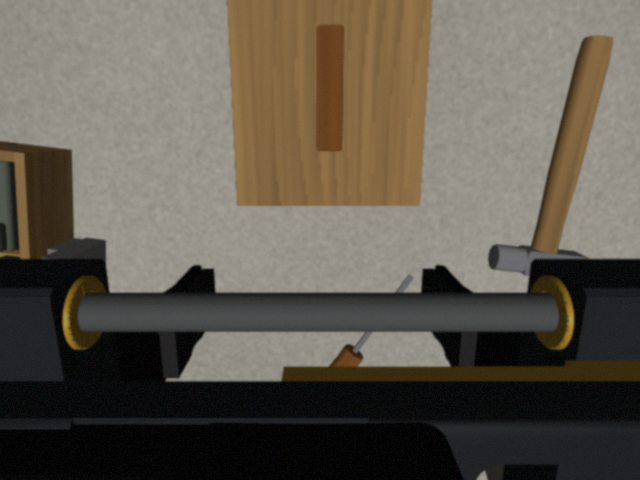

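```bash
python3 - <<'E'
from h import *
s=snap('wrist');im=s['image'].astype(int);r,g,b=im[...,0],im[...,1],im[...,2]
print([im[90,c].tolist()[0] for c in range(308,352,3)],[im[v,330].tolist()[0] for v in range(135,160,2)],[im[v,328].tolist()[0] for v in range(15,35,2)])
f=ray(s,329,206,.014)[:2]*1000;d=np.array([np.cos(np.radians(6)),np.sin(np.radians(6))]);print('far',f,'centre',f-103*d)
m=(r-g>40)&(np.arange(480)[:,None]<200);m[:,:300]=0;m[:,360:]=0
for z in(.042,): print(*blobs(s,m,z,300),sep='\n')
E
```

```text
[128, 126, 125, 106, 103, 102, 102, 103, 107, 108, 107, 105, 120, 132, 133] [109, 107, 109, 106, 107, 106, 107, 104, 116, 132, 133, 133, 134] [131, 132, 132, 133, 126, 100, 102, 101, 101, 101]
far [541.56872053 376.73050175] centre [439.13296531 365.96407003]
```

```bash
python3 - <<'E'
from h import *
s=snap('wrist')
a=ray(s,317,88,.042);b=ray(s,343,88,.042);c=ray(s,330,25,.042);d=ray(s,330,151,.042)
print(a,b,np.linalg.norm(a-b),c,d,np.linalg.norm(c-d),(c+d)/2,(a+b)/2)
plan(440,364.5,140,95.9)
E
```

```text
[0.4389009  0.35456153 0.042     ] [0.43668021 0.37605013 0.042     ] 0.021603046537787544 [0.39014799 0.36003201 0.042     ] [0.48889402 0.37096374 0.042     ] 0.09934928909686959 [0.439521   0.36549788 0.042     ] [0.43779055 0.36530583 0.042     ]
turn rad [-0. -0. -0.] then shift mm [ 98.8   9.1 120.7] rows>= 3 | t 28.4 pos [539.3 365.6 260.7] psi 95.9 F [0.5 0.3 1.3] w 87.4 ff 0.0
```

Emit:
drive_tool:
  deltas:
    - {"x": 40,"y": 5,"z": 45,"ax": 0,"ay": 0,"az": 0,"hand": 0.2}
    - {"x": 40,"y": 5,"z": 45,"ax": 0,"ay": 0,"az": 0,"hand": 0.3}
    - {"x": 19,"y": 0,"z": 45,"ax": 0,"ay": 0,"az": 0,"hand": 0.3}
    - {"x": 0,"y": 0,"z": 25,"ax": 0,"ay": 0,"az": 0,"hand": 0.3}
    - {"x": 0,"y": 0,"z": 0,"ax": 0,"ay": 0,"az": 0,"hand": 0.3}

```text
time_s: 29.08
eef_pos: [0.4384, 0.3651, 0.0991]
tool_rot: [-0.002, -0.052, 0.999, -0.001]
contact_force: [0.9, 0.6, 0.5]
grip_width: 0.0616
finger_force: 0.0
```

```bash
python3 - <<'E'
from h import *
plan(439.5,365.5,40,96)
E
```

```text
turn rad [-0.002 -0.004 -0.002] then shift mm [-1.1  0.2 59.1] rows>= 2 | t 29.1 pos [438.4 365.1  99.1] psi 95.9 F [0.9 0.6 0.5] w 61.6 ff 0.0
```

Emit:
drive_tool:
  deltas:
    - {"x": 0,"y": 0,"z": 35,"ax": 0,"ay": 0,"az": 0,"hand": 0.4}
    - {"x": 0,"y": 0,"z": 23,"ax": 0,"ay": 0,"az": 0,"hand": 0.4}
    - {"x": 0,"y": 0,"z": 0,"ax": 0,"ay": 0,"az": 0,"hand": 0.4}
    - {"x": 0,"y": 0,"z": 0,"ax": 0,"ay": 0,"az": 0,"hand": 0.4}
    - {"x": 0,"y": 0,"z": 0,"ax": 0,"ay": 0,"az": 0,"hand": 0.7}
  grip_force: 50

```text
time_s: 29.7
eef_pos: [0.4404, 0.367, 0.0443]
tool_rot: [0.001, -0.052, 0.999, 0.001]
contact_force: [-0.5, -0.1, -0.1]
grip_width: 0.0482
finger_force: 0.0
```

Emit:
drive_tool:
  deltas:
    - {"x": 0,"y": 0,"z": 0,"ax": 0,"ay": 0,"az": 0,"hand": 1}
    - {"x": 0,"y": 0,"z": 0,"ax": 0,"ay": 0,"az": 0,"hand": 1}
    - {"x": 0,"y": 0,"z": 0,"ax": 0,"ay": 0,"az": 0,"hand": 1}
    - {"x": 0,"y": 0,"z": 0,"ax": 0,"ay": 0,"az": 0,"hand": 1}
    - {"x": 0,"y": 0,"z": 0,"ax": 0,"ay": 0,"az": 0,"hand": 1}

```text
time_s: 30.32
eef_pos: [0.4393, 0.3664, 0.0429]
tool_rot: [0.0, -0.052, 0.999, -0.0]
contact_force: [-0.3, -1.6, 3.8]
grip_width: 0.0213
finger_force: 50.0
```

```bash
python3 - <<'E'
from h import *
plan(616.5,36.3,240,89)
E
```

```text
turn rad [-0.     0.     0.122] then shift mm [-183.  -327.  -197.1] rows>= 6 | t 30.3 pos [439.3 366.4  42.9] psi 96.0 F [-0.3 -1.6  3.8] w 21.3 ff 50.0
```

Emit:
drive_tool:
  deltas:
    - {"x": 0,"y": 0,"z": -20,"ax": 0,"ay": 0,"az": 0,"hand": 1}
    - {"x": 0,"y": 0,"z": -45,"ax": 0,"ay": 0,"az": 0,"hand": 1}
    - {"x": 0,"y": 0,"z": -45,"ax": 0,"ay": 0,"az": 0.122,"hand": 1}
    - {"x": 0,"y": 0,"z": -45,"ax": 0,"ay": 0,"az": 0,"hand": 1}
    - {"x": 0,"y": 0,"z": -42,"ax": 0,"ay": 0,"az": 0,"hand": 1}

```text
time_s: 30.95
eef_pos: [0.4386, 0.3664, 0.2403]
tool_rot: [-0.001, 0.009, 1.0, -0.0]
contact_force: [0.4, -0.2, -2.9]
grip_width: 0.0213
finger_force: 50.0
```

Emit:
drive_tool:
  deltas:
    - {"x": -25,"y": -45,"z": 0,"ax": 0,"ay": 0,"az": 0,"hand": 1}
    - {"x": -25,"y": -45,"z": 0,"ax": 0,"ay": 0,"az": 0,"hand": 1}
    - {"x": -25,"y": -45,"z": 0,"ax": 0,"ay": 0,"az": 0,"hand": 1}
    - {"x": -25,"y": -45,"z": 0,"ax": 0,"ay": 0,"az": 0,"hand": 1}
    - {"x": -25,"y": -45,"z": 0,"ax": 0,"ay": 0,"az": 0,"hand": 1}

```text
time_s: 31.58
eef_pos: [0.5601, 0.138, 0.2387]
tool_rot: [-0.001, 0.009, 1.0, 0.0]
contact_force: [0.5, 0.7, -3.1]
grip_width: 0.0216
finger_force: 50.0
```

Emit:
drive_tool:
  deltas:
    - {"x": -25,"y": -45,"z": 0,"ax": 0,"ay": 0,"az": 0,"hand": 1}
    - {"x": -25,"y": -45,"z": 0,"ax": 0,"ay": 0,"az": 0,"hand": 1}
    - {"x": -8,"y": -12,"z": 0,"ax": 0,"ay": 0,"az": 0,"hand": 1}
    - {"x": 0,"y": 0,"z": 0,"ax": 0,"ay": 0,"az": 0,"hand": 1}
    - {"x": 0,"y": 0,"z": 0,"ax": 0,"ay": 0,"az": 0,"hand": 1}

```text
time_s: 32.2
eef_pos: [0.6151, 0.0378, 0.239]
tool_rot: [-0.001, 0.008, 1.0, 0.001]
contact_force: [-0.1, 0.6, -2.8]
grip_width: 0.0215
finger_force: 50.0
```

```bash
python3 - <<'E'
from h import *
snap('side','s2.png');plan(616.5,36.3,102.9,89)
c=cv2.imread('pics/s2.png')[140:340,180:480];cv2.imwrite('pics/s2c.png',cv2.resize(c,(780,520),interpolation=cv2.INTER_CUBIC))
E
```

```text
turn rad [ 0.001 -0.002  0.001] then shift mm [ -1.3  -1.6 136.4] rows>= 3 | t 32.2 pos [615.2  38.  239.3] psi 89.1 F [-0.3  0.6 -3. ] w 21.6 ff 50.0
```

View pics/s2c.png

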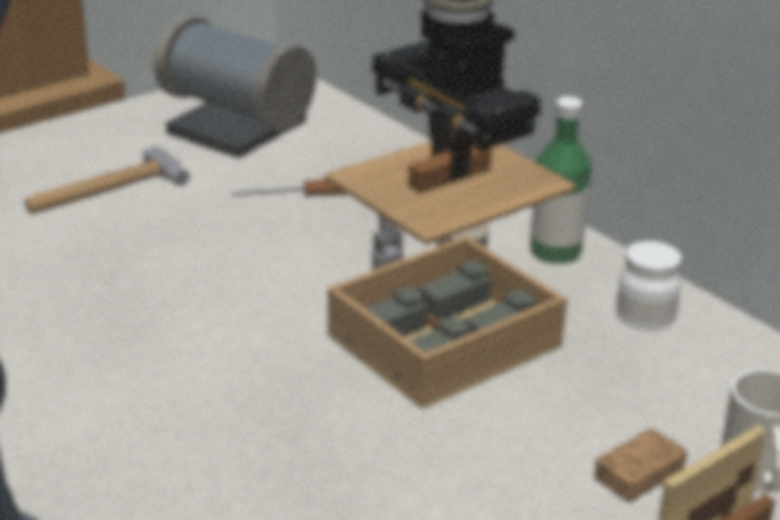

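Emit:
drive_tool:
  deltas:
    - {"x": -1,"y": -1.5,"z": 40,"ax": 0,"ay": 0,"az": 0,"hand": 1}
    - {"x": 0,"y": 0,"z": 40,"ax": 0,"ay": 0,"az": 0,"hand": 1}
    - {"x": 0,"y": 0,"z": 34,"ax": 0,"ay": 0,"az": 0,"hand": 1}
    - {"x": 0,"y": 0,"z": 0,"ax": 0,"ay": 0,"az": 0,"hand": 1}
    - {"x": 0,"y": 0,"z": 0,"ax": 0,"ay": 0,"az": 0,"hand": 1}

```text
time_s: 32.88
eef_pos: [0.6182, 0.0356, 0.127]
tool_rot: [0.001, 0.008, 1.0, -0.0]
contact_force: [0.0, -0.2, -2.7]
grip_width: 0.0215
finger_force: 50.0
```

Emit:
drive_tool:
  deltas:
    - {"x": 0,"y": 0,"z": 0,"ax": 0,"ay": 0,"az": 0,"hand": 1}
    - {"x": 0,"y": 0,"z": 0,"ax": 0,"ay": 0,"az": 0,"hand": 1}
    - {"x": 0,"y": 0,"z": 0,"ax": 0,"ay": 0,"az": 0,"hand": 1}
    - {"x": 0,"y": 0,"z": 0,"ax": 0,"ay": 0,"az": 0,"hand": 1}
    - {"x": 0,"y": 0,"z": 0,"ax": 0,"ay": 0,"az": 0,"hand": 1}

```text
time_s: 33.5
eef_pos: [0.6173, 0.0347, 0.1257]
tool_rot: [-0.0, 0.009, 1.0, -0.0]
contact_force: [-0.6, 1.0, -3.1]
grip_width: 0.0213
finger_force: 50.0
```

```bash
python3 - <<'E'
from h import *
plan(616.5,36.3,102.9,89)
E
```

```text
turn rad [-0. -0. -0.] then shift mm [ 0.9  1.6 22.8] rows>= 1 | t 33.5 pos [617.3  34.7 125.7] psi 89.0 F [-0.6  1.  -3.1] w 21.3 ff 50.0
```

Emit:
drive_tool:
  deltas:
    - {"x": 0.7,"y": 1.5,"z": 8,"ax": 0,"ay": 0,"az": 0,"hand": 1}
    - {"x": 0,"y": 0,"z": 6,"ax": 0,"ay": 0,"az": 0,"hand": 1}
    - {"x": 0,"y": 0,"z": 5,"ax": 0,"ay": 0,"az": 0,"hand": 1}
    - {"x": 0,"y": 0,"z": 3,"ax": 0,"ay": 0,"az": 0,"hand": 1}
    - {"x": 0,"y": 0,"z": 0,"ax": 0,"ay": 0,"az": 0,"hand": 1}

```text
time_s: 34.12
eef_pos: [0.6168, 0.0363, 0.1035]
tool_rot: [-0.0, 0.009, 1.0, 0.0]
contact_force: [0.2, -0.7, -1.9]
grip_width: 0.0211
finger_force: 50.0
```

Emit:
drive_tool:
  deltas:
    - {"x": 0,"y": 0,"z": 1,"ax": 0,"ay": 0,"az": 0,"hand": 1}
    - {"x": 0,"y": 0,"z": 0,"ax": 0,"ay": 0,"az": 0,"hand": 1}
    - {"x": 0,"y": 0,"z": 0,"ax": 0,"ay": 0,"az": 0,"hand": 1}
    - {"x": 0,"y": 0,"z": 0,"ax": 0,"ay": 0,"az": 0,"hand": 1}
    - {"x": 0,"y": 0,"z": 0,"ax": 0,"ay": 0,"az": 0,"hand": 1}

```text
time_s: 34.75
eef_pos: [0.6169, 0.0363, 0.103]
tool_rot: [0.0, 0.009, 1.0, -0.0]
contact_force: [-0.7, -0.4, -0.4]
grip_width: 0.0217
finger_force: 50.0
```

Emit:
drive_tool:
  deltas:
    - {"x": 0,"y": 0,"z": 0,"ax": 0,"ay": 0,"az": 0,"hand": 0.5}
    - {"x": 0,"y": 0,"z": 0,"ax": 0,"ay": 0,"az": 0,"hand": 0.5}
    - {"x": 0,"y": 0,"z": 0,"ax": 0,"ay": 0,"az": 0,"hand": 0.5}
    - {"x": 0,"y": 0,"z": -20,"ax": 0,"ay": 0,"az": 0,"hand": 0.5}
    - {"x": 0,"y": 0,"z": -45,"ax": 0,"ay": 0,"az": 0,"hand": 0.5}

```text
time_s: 35.38
eef_pos: [0.615, 0.0364, 0.1662]
tool_rot: [-0.003, 0.009, 1.0, 0.0]
contact_force: [0.8, -0.2, 0.1]
grip_width: 0.0434
finger_force: 0.0
```

Emit:
drive_tool:
  deltas:
    - {"x": 0,"y": 0,"z": -50,"ax": 0,"ay": 0,"az": 0,"hand": 1}
    - {"x": -45,"y": 20,"z": -30,"ax": 0,"ay": 0,"az": 0,"hand": 1}
    - {"x": -45,"y": 30,"z": 0,"ax": 0,"ay": 0,"az": 0,"hand": 1}
    - {"x": 0,"y": 0,"z": 0,"ax": 0,"ay": 0,"az": 0,"hand": 1}
    - {"x": 0,"y": 0,"z": 0,"ax": 0,"ay": 0,"az": 0,"hand": 1}

```text
time_s: 36.0
eef_pos: [0.7065, 0.0847, 0.2466]
tool_rot: [-0.001, 0.009, 1.0, -0.0]
contact_force: [-0.8, 0.2, -0.3]
grip_width: 0.0036
finger_force: 0.0
```

```bash
python3 - <<'E'
from h import *
s=snap('wrist','w7.png');plan(618,210,240,89)
def P(a):
    a=np.radians(a);return [.6184,.1463-.062*np.cos(a),.082+.062*np.sin(a)]
print('hinge',proj(s,[.6184,.1463,.082]),{a:proj(s,P(a)).round().tolist() for a in(90,100,115)})
print('seated rim z74 corners',*[proj(s,[.6165+x,.0363+y,.074]).round() for x,y in((.105,.086),(.101,-.090),(-.105,.090))])
E
```

```text
turn rad [-0.    -0.003 -0.   ] then shift mm [ 90.4 124.1   6.8] rows>= 3 | t 36.0 pos [706.2  84.4 246.8] psi 89.0 F [-0.1 -0.5  0.3] w 2.5 ff 0.0
hinge [402.46898446  98.34961262] {90: [424.0, 90.0], 100: [443.0, 89.0], 115: [467.0, 90.0]}
seated rim z74 corners [366. 237.] [143. 235.] [375. -68.]
```

View pics/w7.png

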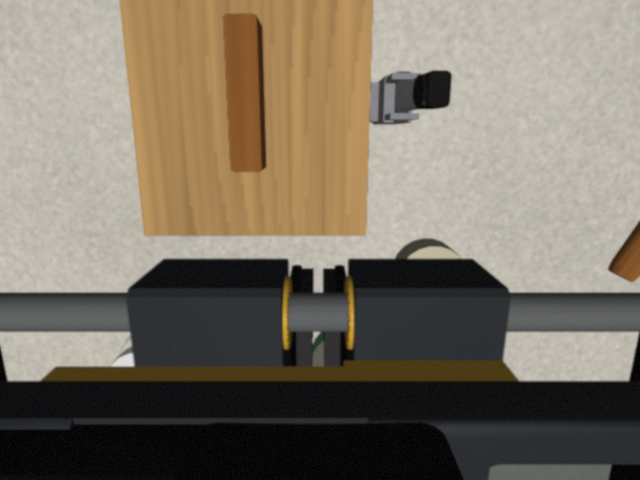

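Emit:
drive_tool:
  deltas:
    - {"x": 0,"y": 50,"z": 0,"ax": 0,"ay": 0,"az": 0,"hand": 1}
    - {"x": 40,"y": 50,"z": 0,"ax": 0,"ay": 0,"az": 0,"hand": 1}
    - {"x": 48,"y": 22,"z": 20,"ax": 0,"ay": 0,"az": 0,"hand": 1}
    - {"x": 0,"y": 0,"z": 50,"ax": 0,"ay": 0,"az": 0,"hand": 1}
    - {"x": 0,"y": 0,"z": 48,"ax": 0,"ay": 0,"az": 0,"hand": 1}

```text
time_s: 36.67
eef_pos: [0.6213, 0.2068, 0.1297]
tool_rot: [0.0, 0.009, 1.0, -0.0]
contact_force: [0.3, 0.4, -0.7]
grip_width: 0.0003
finger_force: 0.0
```

```bash
python3 - <<'E'
from h import *
plan(618.4,205,127,89)
E
```

```text
turn rad [-0.     0.001  0.   ] then shift mm [ 2.9 -1.9  2.7] rows>= 1 | t 36.7 pos [621.3 206.8 129.7] psi 89.0 F [ 0.3  0.4 -0.7] w 0.3 ff 0.0
```

Emit:
drive_tool:
  deltas:
    - {"x": 2,"y": -20,"z": 2,"ax": 0,"ay": 0,"az": 0,"hand": 1}
    - {"x": 0,"y": -15,"z": 0,"ax": 0,"ay": 0,"az": 0,"hand": 1}
    - {"x": 0,"y": -12,"z": 0,"ax": 0,"ay": 0,"az": 0,"hand": 1}
    - {"x": 0,"y": -12,"z": 0,"ax": 0,"ay": 0,"az": 0,"hand": 1}
    - {"x": 0,"y": -12,"z": 0,"ax": 0,"ay": 0,"az": 0,"hand": 1}

```text
time_s: 37.3
eef_pos: [0.6202, 0.1355, 0.1289]
tool_rot: [0.001, 0.009, 1.0, 0.0]
contact_force: [-1.2, 2.7, -0.2]
grip_width: 0.0004
finger_force: 0.8
```

Emit:
drive_tool:
  deltas:
    - {"x": 0,"y": -10,"z": 0,"ax": 0,"ay": 0,"az": 0,"hand": 1}
    - {"x": 0,"y": -10,"z": 0,"ax": 0,"ay": 0,"az": 0,"hand": 1}
    - {"x": 0,"y": -5,"z": 0,"ax": 0,"ay": 0,"az": 0,"hand": 1}
    - {"x": 0,"y": 0,"z": 0,"ax": 0,"ay": 0,"az": 0,"hand": 1}
    - {"x": 0,"y": 0,"z": 0,"ax": 0,"ay": 0,"az": 0,"hand": 1}

```text
time_s: 37.92
eef_pos: [0.6189, 0.1111, 0.1275]
tool_rot: [-0.0, 0.009, 1.0, -0.0]
contact_force: [-0.7, -0.5, -0.4]
grip_width: 0.0002
finger_force: 0.0
```

```bash
python3 - <<'E'
from h import *
plan(618.4,108,127,89)
s=snap('side','s3.png')
def P(a):
    a=np.radians(a);return [.6184,.1463-.062*np.cos(a),.082+.062*np.sin(a)]
print({a:((proj(s,P(a))-[260,170])*[4,4]).round().tolist() for a in(0,20,30,45)},(proj(s,[.6184,.1463,.082])-[260,170])*4)
c=cv2.imread('pics/s3.png')[170:300,260:410];cv2.imwrite('pics/s3c.png',cv2.resize(c,(600,520),interpolation=cv2.INTER_CUBIC))
E
```

```text
turn rad [-0. -0. -0.] then shift mm [ 0.4 -3.1  0.5] rows>= 1 | t 37.9 pos [618.9 111.1 127.5] psi 89.0 F [-0.7 -0.5 -0.4] w 0.2 ff 0.0
{0: [325.0, 285.0], 20: [323.0, 258.0], 30: [319.0, 244.0], 45: [311.0, 224.0]} [273.37829453 251.62315145]
```

View pics/s3c.png

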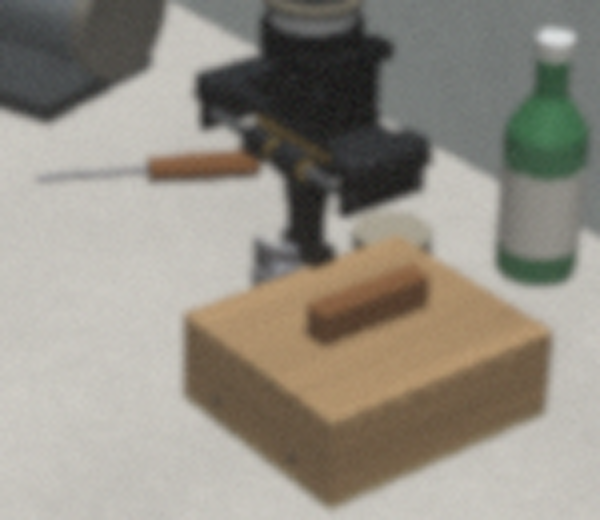

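Emit:
drive_tool:
  deltas:
    - {"x": 0,"y": -3,"z": 5,"ax": 0,"ay": 0,"az": 0,"hand": 1}
    - {"x": 0,"y": -3,"z": 4,"ax": 0,"ay": 0,"az": 0,"hand": 1}
    - {"x": 0,"y": 0,"z": 4,"ax": 0,"ay": 0,"az": 0,"hand": 1}
    - {"x": 0,"y": 0,"z": 3,"ax": 0,"ay": 0,"az": 0,"hand": 1}
    - {"x": 0,"y": 0,"z": 0,"ax": 0,"ay": 0,"az": 0,"hand": 1}

```text
time_s: 38.6
eef_pos: [0.6186, 0.1051, 0.1113]
tool_rot: [-0.0, 0.009, 1.0, 0.0]
contact_force: [0.3, 0.1, -0.3]
grip_width: 0.0006
finger_force: 0.0
```

Emit:
drive_tool:
  deltas:
    - {"x": 0,"y": 0,"z": 1,"ax": 0,"ay": 0,"az": 0,"hand": 1}
    - {"x": 0,"y": 0,"z": 1,"ax": 0,"ay": 0,"az": 0,"hand": 1}
    - {"x": 0,"y": 0,"z": 0,"ax": 0,"ay": 0,"az": 0,"hand": 1}
    - {"x": 0,"y": 0,"z": 0,"ax": 0,"ay": 0,"az": 0,"hand": 1}
    - {"x": 0,"y": 0,"z": 0,"ax": 0,"ay": 0,"az": 0,"hand": 1}

```text
time_s: 39.22
eef_pos: [0.6189, 0.1051, 0.1104]
tool_rot: [0.0, 0.009, 1.0, -0.0]
contact_force: [-2.2, -0.6, 4.7]
grip_width: 0.0005
finger_force: 2.8
```

Emit:
drive_tool:
  deltas:
    - {"x": 0,"y": 0,"z": 1.5,"ax": 0,"ay": 0,"az": 0,"hand": 1}
    - {"x": 0,"y": 0,"z": 1,"ax": 0,"ay": 0,"az": 0,"hand": 1}
    - {"x": 0,"y": 0,"z": 0,"ax": 0,"ay": 0,"az": 0,"hand": 1}
    - {"x": 0,"y": 0,"z": 0,"ax": 0,"ay": 0,"az": 0,"hand": 1}
    - {"x": 0,"y": 0,"z": 0,"ax": 0,"ay": 0,"az": 0,"hand": 1}

```text
time_s: 39.85
eef_pos: [0.619, 0.1051, 0.1101]
tool_rot: [0.001, 0.009, 1.0, -0.0]
contact_force: [-5.0, -0.7, 17.1]
grip_width: 0.0005
finger_force: 8.5
```

Emit:
drive_tool:
  deltas:
    - {"x": 0,"y": 0,"z": -15,"ax": 0,"ay": 0,"az": 0,"hand": 1}
    - {"x": 0,"y": 0,"z": -45,"ax": 0,"ay": 0,"az": 0,"hand": 1}
    - {"x": 0,"y": 0,"z": -50,"ax": 0,"ay": 0,"az": 0,"hand": 0.5}
    - {"x": 0,"y": -40,"z": -30,"ax": 0,"ay": 0,"az": 0,"hand": 0.5}
    - {"x": 0,"y": -50,"z": 0,"ax": 0,"ay": 0,"az": 0,"hand": 0.5}

```text
time_s: 40.48
eef_pos: [0.6194, 0.015, 0.2508]
tool_rot: [0.004, 0.008, 1.0, -0.0]
contact_force: [0.2, -0.3, -0.4]
grip_width: 0.0225
finger_force: 0.0
```

```bash
python3 - <<'E'
from h import *
plan(640,-340,260,91)
s=snap('top');im=s['image'].astype(int)
cv2.imwrite('pics/t2.png',cv2.resize(s['image'][220:300,470:530,::-1],(480,640))[:600])
E
```

```text
turn rad [-0.001  0.008 -0.032] then shift mm [ -14.4 -355.3   -9.2] rows>= 7 | t 40.5 pos [619.4  15.  250.8] psi 89.1 F [ 0.2 -0.3 -0.4] w 22.5 ff 0.0
```

Emit:
drive_tool:
  deltas:
    - {"x": 0,"y": -45,"z": -10,"ax": 0,"ay": 0,"az": -0.015,"hand": 0.4}
    - {"x": -6,"y": -50,"z": -10,"ax": 0,"ay": 0,"az": 0,"hand": 0.4}
    - {"x": -6,"y": -50,"z": -5,"ax": 0,"ay": 0,"az": 0,"hand": 0.4}
    - {"x": -6,"y": -50,"z": 0,"ax": 0,"ay": 0,"az": 0,"hand": 0.4}
    - {"x": -6,"y": -50,"z": 0,"ax": 0,"ay": 0,"az": 0,"hand": 0.4}

```text
time_s: 41.15
eef_pos: [0.64, -0.2314, 0.272]
tool_rot: [0.0, 0.001, 1.0, 0.0]
contact_force: [0.5, 0.8, -0.9]
grip_width: 0.052
finger_force: 0.0
```

Emit:
drive_tool:
  deltas:
    - {"x": -6,"y": -50,"z": 0,"ax": 0,"ay": 0,"az": 0,"hand": 0.4}
    - {"x": -6,"y": -50,"z": 0,"ax": 0,"ay": 0,"az": 0,"hand": 0.4}
    - {"x": -6,"y": -40,"z": 0,"ax": 0,"ay": 0,"az": 0,"hand": 0.4}
    - {"x": 0,"y": 0,"z": 0,"ax": 0,"ay": 0,"az": 0,"hand": 0.4}
    - {"x": 0,"y": 0,"z": 0,"ax": 0,"ay": 0,"az": 0,"hand": 0.4}

```text
time_s: 41.78
eef_pos: [0.6573, -0.3693, 0.2714]
tool_rot: [-0.001, 0.001, 1.0, 0.001]
contact_force: [-0.4, -0.0, 0.1]
grip_width: 0.0526
finger_force: 0.0
```

```bash
python3 - <<'E'
from h import *
s=snap('wrist','w8.png');plan(565,-380,260,91)
for p in([.63,-.38,.128],[.5,-.38,.128]): print(proj(s,p).round())
E
```

```text
turn rad [ 0.001 -0.001 -0.02 ] then shift mm [92.7 -9.7 11.8] rows>= 2 | t 41.8 pos [ 657.5 -368.6  271.8] psi 89.9 F [ 0.1  0.  -0.2] w 52.1 ff 0.0
[302. 189.]
[299. -20.]
```

View pics/w8.png

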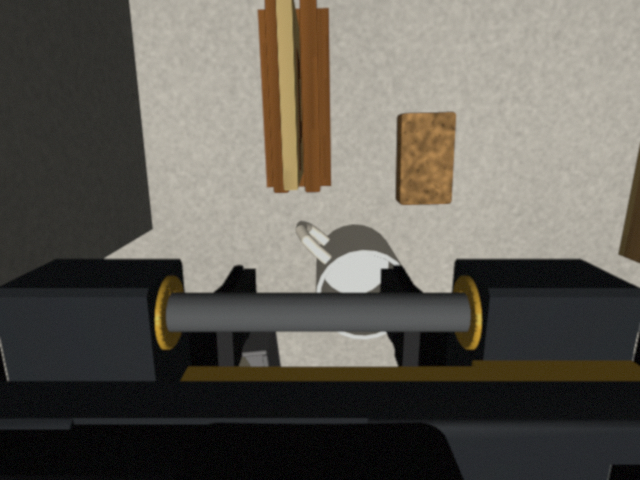

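```bash
python3 - <<'E'
from h import *
s=snap('wrist');im=s['image'].astype(int);r,g,b=im[...,0],im[...,1],im[...,2]
hsv=cv2.cvtColor(s['image'],cv2.COLOR_RGB2HSV)
for v in(10,60,100,150,180,186,190,194):
    m=(hsv[v,:,0]>17)&(hsv[v,:,0]<30)&(hsv[v,:,1]>70)&(r[v]>130);c=np.where(m[240:330])[0]+240
    if len(c): a,e=ray(s,c[0]-.5,v,.128),ray(s,c[-1]+.5,v,.128);print(v,c[0],c[-1],a[:2].round(4),e[:2].round(4))
E
```

```text
10 275 290 [ 0.5171 -0.3954] [ 0.5171 -0.3853]
60 277 292 [ 0.5465 -0.3949] [ 0.5465 -0.3845]
100 279 293 [ 0.5712 -0.3942] [ 0.5712 -0.3843]
150 281 295 [ 0.6037 -0.3937] [ 0.6037 -0.3835]
180 282 296 [ 0.6241 -0.3934] [ 0.6241 -0.3831]
186 283 297 [ 0.6282 -0.3928] [ 0.6282 -0.3824]
```

Emit:
drive_tool:
  deltas:
    - {"x": 0,"y": 0,"z": 0,"ax": 0,"ay": 0,"az": -0.024,"hand": 0.6}
    - {"x": 45,"y": -10,"z": 20,"ax": 0,"ay": 0,"az": 0,"hand": 0.6}
    - {"x": 46,"y": -8.5,"z": 40,"ax": 0,"ay": 0,"az": 0,"hand": 0.6}
    - {"x": 0,"y": 0,"z": 32,"ax": 0,"ay": 0,"az": 0,"hand": 0.6}
    - {"x": 0,"y": 0,"z": 0,"ax": 0,"ay": 0,"az": 0,"hand": 0.6}

```text
time_s: 42.5
eef_pos: [0.5654, -0.3886, 0.1779]
tool_rot: [-0.002, -0.011, 1.0, 0.002]
contact_force: [0.6, -0.1, 0.3]
grip_width: 0.0353
finger_force: 0.0
```

Emit:
drive_tool:
  deltas:
    - {"x": 0,"y": 0,"z": 0,"ax": 0,"ay": 0,"az": 0,"hand": 0.6}
    - {"x": 0,"y": 0,"z": 0,"ax": 0,"ay": 0,"az": 0,"hand": 0.6}
    - {"x": 0,"y": 0,"z": 0,"ax": 0,"ay": 0,"az": 0,"hand": 0.6}
    - {"x": 0,"y": 0,"z": 0,"ax": 0,"ay": 0,"az": 0,"hand": 0.6}
    - {"x": 0,"y": 0,"z": 0,"ax": 0,"ay": 0,"az": 0,"hand": 0.6}

```text
time_s: 43.12
eef_pos: [0.567, -0.3904, 0.1804]
tool_rot: [0.0, -0.011, 1.0, -0.0]
contact_force: [-0.5, 0.2, 0.4]
grip_width: 0.0351
finger_force: 0.0
```

```bash
python3 - <<'E'
from h import *
plan(565,-389.2,119,91.3)
E
```

```text
turn rad [-0.     0.    -0.001] then shift mm [ 2.   1.3 61.4] rows>= 2 | t 43.1 pos [ 567.  -390.4  180.4] psi 91.2 F [-0.5  0.2  0.4] w 35.1 ff 0.0
```

Emit:
drive_tool:
  deltas:
    - {"x": 2,"y": 1.3,"z": 30,"ax": 0,"ay": 0,"az": 0,"hand": 0.6}
    - {"x": 0,"y": 0,"z": 31,"ax": 0,"ay": 0,"az": 0,"hand": 0.6}
    - {"x": 0,"y": 0,"z": 0,"ax": 0,"ay": 0,"az": 0,"hand": 0.6}
    - {"x": 0,"y": 0,"z": 0,"ax": 0,"ay": 0,"az": 0,"hand": 0.6}
    - {"x": 0,"y": 0,"z": 0,"ax": 0,"ay": 0,"az": 0,"hand": 0.8}
  grip_force: 40

```text
time_s: 43.75
eef_pos: [0.5658, -0.39, 0.121]
tool_rot: [0.001, -0.011, 1.0, -0.001]
contact_force: [-0.3, -0.1, -0.1]
grip_width: 0.0304
finger_force: 0.0
```

Emit:
drive_tool:
  deltas:
    - {"x": 0,"y": 0,"z": 0,"ax": 0,"ay": 0,"az": 0,"hand": 1}
    - {"x": 0,"y": 0,"z": 0,"ax": 0,"ay": 0,"az": 0,"hand": 1}
    - {"x": 0,"y": 0,"z": 0,"ax": 0,"ay": 0,"az": 0,"hand": 1}
    - {"x": 0,"y": 0,"z": 0,"ax": 0,"ay": 0,"az": 0,"hand": 1}
    - {"x": 0,"y": 0,"z": 0,"ax": 0,"ay": 0,"az": 0,"hand": 1}

```text
time_s: 44.38
eef_pos: [0.5651, -0.3894, 0.1198]
tool_rot: [0.0, -0.011, 1.0, -0.0]
contact_force: [-0.1, 1.4, 3.1]
grip_width: 0.0095
finger_force: 40.0
```

Emit:
drive_tool:
  deltas:
    - {"x": 0,"y": 0,"z": -20,"ax": 0,"ay": 0,"az": 0,"hand": 1}
    - {"x": 0,"y": 0,"z": -30,"ax": 0,"ay": 0,"az": 0,"hand": 1}
    - {"x": 0,"y": 0,"z": -40,"ax": 0,"ay": 0,"az": 0,"hand": 1}
    - {"x": 0,"y": 0,"z": -40,"ax": 0,"ay": 0,"az": 0,"hand": 1}
    - {"x": 0,"y": 0,"z": 0,"ax": 0,"ay": 0,"az": 0,"hand": 1}

```text
time_s: 45.0
eef_pos: [0.5667, -0.3907, 0.2541]
tool_rot: [0.003, -0.011, 1.0, -0.003]
contact_force: [0.7, 0.8, -1.7]
grip_width: 0.0097
finger_force: 40.0
```

```bash
python3 - <<'E'
from h import *
plan(615,-120,210,89)
s=snap('side','s4.png')
E
```

```text
turn rad [-0.006  0.007  0.039] then shift mm [-43.6 271.5  44.1] rows>= 5 | t 45.0 pos [ 566.7 -390.7  254.1] psi 91.2 F [ 0.7  0.8 -1.7] w 9.7 ff 40.0
```

View pics/s4.png

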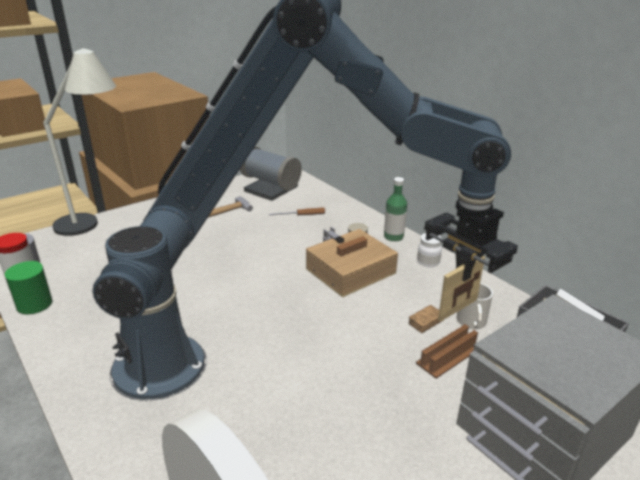

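Emit:
drive_tool:
  deltas:
    - {"x": 0,"y": 20,"z": 0,"ax": 0,"ay": 0,"az": 0.039,"hand": 1}
    - {"x": -8,"y": 45,"z": 0,"ax": 0,"ay": 0,"az": 0,"hand": 1}
    - {"x": -9,"y": 50,"z": 0,"ax": 0,"ay": 0,"az": 0,"hand": 1}
    - {"x": -9,"y": 50,"z": 0,"ax": 0,"ay": 0,"az": 0,"hand": 1}
    - {"x": -9,"y": 50,"z": 0,"ax": 0,"ay": 0,"az": 0,"hand": 1}

```text
time_s: 45.68
eef_pos: [0.6017, -0.1726, 0.2468]
tool_rot: [-0.002, 0.009, 1.0, 0.001]
contact_force: [1.0, -0.6, -2.7]
grip_width: 0.0102
finger_force: 40.0
```

Emit:
drive_tool:
  deltas:
    - {"x": -8,"y": 45,"z": 0,"ax": 0,"ay": 0,"az": 0,"hand": 1}
    - {"x": 0,"y": 30,"z": 0,"ax": 0,"ay": 0,"az": 0,"hand": 1}
    - {"x": 0,"y": 0,"z": 0,"ax": 0.116,"ay": 0,"az": 0,"hand": 1}
    - {"x": 0,"y": 0,"z": 0,"ax": 0.116,"ay": 0,"az": 0,"hand": 1}
    - {"x": 0,"y": 0,"z": 0,"ax": 0.117,"ay": 0,"az": 0,"hand": 1}

```text
time_s: 46.3
eef_pos: [0.6109, -0.0994, 0.2471]
tool_rot: [-0.004, 0.008, 0.985, -0.175]
contact_force: [0.1, -0.8, -2.7]
grip_width: 0.0097
finger_force: 40.0
```

Emit:
drive_tool:
  deltas:
    - {"x": 0,"y": 0,"z": 0,"ax": 0,"ay": 0,"az": 0,"hand": 1}
    - {"x": 0,"y": 0,"z": 0,"ax": 0,"ay": 0,"az": 0,"hand": 1}
    - {"x": 0,"y": 0,"z": 0,"ax": 0,"ay": 0,"az": 0,"hand": 1}
    - {"x": 0,"y": 0,"z": 0,"ax": 0,"ay": 0,"az": 0,"hand": 1}
    - {"x": 0,"y": 0,"z": 0,"ax": 0,"ay": 0,"az": 0,"hand": 1}

```text
time_s: 46.92
eef_pos: [0.6123, -0.1006, 0.2494]
tool_rot: [-0.001, 0.009, 0.985, -0.174]
contact_force: [0.2, -0.6, -1.9]
grip_width: 0.0099
finger_force: 40.0
```

```bash
python3 - <<'E'
from h import *
plan(615,-75,135,89,.349)
plan(615,-46,108,89,.349)
E
```

```text
turn rad [ 0.    -0.    -0.001] then shift mm [-2.2 63.2 98.7] rows>= 2 | t 46.9 pos [ 612.3 -100.6  249.4] psi 88.9 F [ 0.2 -0.6 -1.9] w 9.9 ff 40.0
turn rad [ 0.    -0.    -0.001] then shift mm [ -1.7  99.7 114.2] rows>= 3 | t 46.9 pos [ 612.3 -100.6  249.4] psi 88.9 F [ 0.2 -0.6 -1.9] w 9.9 ff 40.0
```

Emit:
drive_tool:
  deltas:
    - {"x": -1,"y": 30,"z": 35,"ax": 0,"ay": 0,"az": 0,"hand": 1}
    - {"x": -1,"y": 23,"z": 35,"ax": 0,"ay": 0,"az": 0,"hand": 1}
    - {"x": 0,"y": 10,"z": 28,"ax": 0,"ay": 0,"az": 0,"hand": 1}
    - {"x": 0,"y": 0,"z": 0,"ax": 0,"ay": 0,"az": 0,"hand": 1}
    - {"x": 0,"y": 0,"z": 0,"ax": 0,"ay": 0,"az": 0,"hand": 1}

```text
time_s: 47.55
eef_pos: [0.6157, -0.0748, 0.1368]
tool_rot: [-0.0, 0.009, 0.985, -0.174]
contact_force: [0.1, 0.3, -2.0]
grip_width: 0.0099
finger_force: 40.0
```

Emit:
drive_tool:
  deltas:
    - {"x": 0,"y": 0,"z": 0,"ax": 0,"ay": 0,"az": 0,"hand": 1}
    - {"x": 0,"y": 0,"z": 0,"ax": 0,"ay": 0,"az": 0,"hand": 1}
    - {"x": 0,"y": 0,"z": 0,"ax": 0,"ay": 0,"az": 0,"hand": 1}
    - {"x": 0,"y": 0,"z": 0,"ax": 0,"ay": 0,"az": 0,"hand": 1}
    - {"x": 0,"y": 0,"z": 0,"ax": 0,"ay": 0,"az": 0,"hand": 1}

```text
time_s: 48.18
eef_pos: [0.6148, -0.0743, 0.1356]
tool_rot: [-0.002, 0.009, 0.985, -0.174]
contact_force: [0.6, 0.4, -2.4]
grip_width: 0.0097
finger_force: 40.0
```

```bash
python3 - <<'E'
from h import *
plan(615,-46.5,108.5,89,.349)
plan(615,-45.1,106.8,89,.349)
E
```

```text
turn rad [ 0. -0. -0.] then shift mm [ 0.2 35.4 16. ] rows>= 1 | t 48.2 pos [614.8 -74.3 135.6] psi 89.0 F [ 0.6  0.4 -2.4] w 9.7 ff 40.0
turn rad [ 0. -0. -0.] then shift mm [ 0.3 37.3 17.1] rows>= 1 | t 48.2 pos [614.8 -74.3 135.6] psi 89.0 F [ 0.6  0.4 -2.4] w 9.7 ff 40.0
```

Emit:
drive_tool:
  deltas:
    - {"x": 0,"y": 14,"z": 8,"ax": 0,"ay": 0,"az": 0,"hand": 1}
    - {"x": 0,"y": 12,"z": 5,"ax": 0,"ay": 0,"az": 0,"hand": 1}
    - {"x": 0,"y": 8,"z": 3,"ax": 0,"ay": 0,"az": 0,"hand": 1}
    - {"x": 0,"y": 0,"z": 0,"ax": 0,"ay": 0,"az": 0,"hand": 1}
    - {"x": 0,"y": 0,"z": 0,"ax": 0,"ay": 0,"az": 0,"hand": 1}

```text
time_s: 48.8
eef_pos: [0.6154, -0.0479, 0.109]
tool_rot: [-0.001, 0.009, 0.985, -0.174]
contact_force: [0.2, -0.3, -2.6]
grip_width: 0.0101
finger_force: 40.0
```

Emit:
drive_tool:
  deltas:
    - {"x": 0,"y": 1,"z": 0,"ax": 0,"ay": 0,"az": 0,"hand": 1}
    - {"x": 0,"y": 0,"z": 0,"ax": 0,"ay": 0,"az": 0,"hand": 1}
    - {"x": 0,"y": 0,"z": 0,"ax": 0,"ay": 0,"az": 0,"hand": 1}
    - {"x": 0,"y": 0,"z": 0,"ax": 0,"ay": 0,"az": 0,"hand": 1}
    - {"x": 0,"y": 0,"z": 0,"ax": 0,"ay": 0,"az": 0,"hand": 1}

```text
time_s: 49.42
eef_pos: [0.6152, -0.047, 0.1086]
tool_rot: [-0.002, 0.009, 0.985, -0.174]
contact_force: [0.3, -0.1, -2.5]
grip_width: 0.0098
finger_force: 40.0
```

```bash
python3 - <<'E'
from h import *
plan(615,-45.1,106.8,89,.349)
snap('side','s5.png')
c=cv2.imread('pics/s5.png')[180:320,280:440];cv2.imwrite('pics/s5c.png',cv2.resize(c,(640,560),interpolation=cv2.INTER_CUBIC))
E
```

```text
turn rad [-0. -0. -0.] then shift mm [0.3 2.4 1. ] rows>= 1 | t 49.4 pos [615.2 -47.  108.6] psi 89.0 F [ 0.3 -0.1 -2.5] w 9.8 ff 40.0
```

View pics/s5c.png

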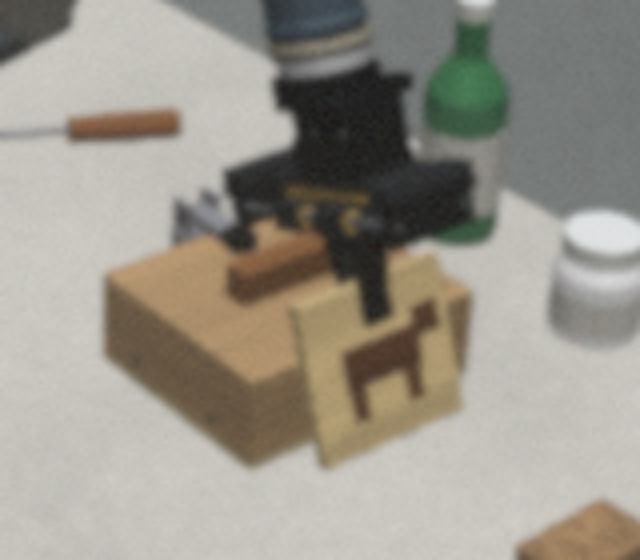

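Emit:
drive_tool:
  deltas:
    - {"x": 0,"y": 1,"z": 1,"ax": 0,"ay": 0,"az": 0,"hand": 1}
    - {"x": 0,"y": 0.5,"z": 0.3,"ax": 0,"ay": 0,"az": 0,"hand": 1}
    - {"x": 0,"y": 0,"z": 0,"ax": 0,"ay": 0,"az": 0,"hand": 1}
    - {"x": 0,"y": 0,"z": 0,"ax": 0,"ay": 0,"az": 0,"hand": 1}
    - {"x": 0,"y": 0,"z": 0,"ax": 0,"ay": 0,"az": 0,"hand": 1}

```text
time_s: 50.1
eef_pos: [0.6152, -0.046, 0.1068]
tool_rot: [-0.002, 0.009, 0.985, -0.174]
contact_force: [-0.8, 0.4, -1.9]
grip_width: 0.0097
finger_force: 40.0
```

```bash
python3 - <<'E'
from h import *
plan(615,-45.1,106.8,89,.349)
E
```

```text
turn rad [ 0. -0. -0.] then shift mm [ 0.3  0.8 -0.3] rows>= 1 | t 50.1 pos [615.2 -46.  106.8] psi 89.0 F [-0.8  0.4 -1.9] w 9.7 ff 40.0
```

Emit:
drive_tool:
  deltas:
    - {"x": 0,"y": 0.8,"z": 0.6,"ax": 0,"ay": 0,"az": 0,"hand": 1}
    - {"x": 0,"y": 0.4,"z": 0.5,"ax": 0,"ay": 0,"az": 0,"hand": 1}
    - {"x": 0,"y": 0,"z": 0,"ax": 0,"ay": 0,"az": 0,"hand": 1}
    - {"x": 0,"y": 0,"z": 0,"ax": 0,"ay": 0,"az": 0,"hand": 1}
    - {"x": 0,"y": 0,"z": 0,"ax": 0,"ay": 0,"az": 0,"hand": 1}

```text
time_s: 50.72
eef_pos: [0.6154, -0.0455, 0.1065]
tool_rot: [-0.001, 0.009, 0.985, -0.174]
contact_force: [-1.6, 0.4, 5.4]
grip_width: 0.0095
finger_force: 40.0
```

```bash
python3 - <<'E'
from h import *
plan(615,-45.1,106.8,89,.349)
E
```

```text
turn rad [-0.001  0.    -0.   ] then shift mm [ 0.4  0.3 -0.4] rows>= 1 | t 50.7 pos [615.4 -45.5 106.5] psi 89.0 F [-1.6  0.4  5.4] w 9.5 ff 40.0
```

Emit:
drive_tool:
  deltas:
    - {"x": 0,"y": 0.3,"z": -0.4,"ax": 0,"ay": 0,"az": 0,"hand": 1}
    - {"x": 0,"y": 0,"z": 0,"ax": 0,"ay": 0,"az": 0,"hand": 1}
    - {"x": 0,"y": 0,"z": 0,"ax": 0,"ay": 0,"az": 0,"hand": 0.8}
    - {"x": 0,"y": 0,"z": 0,"ax": 0,"ay": 0,"az": 0,"hand": 0.77}
    - {"x": 0,"y": 0,"z": 0,"ax": 0,"ay": 0,"az": 0,"hand": 0.77}

```text
time_s: 51.35
eef_pos: [0.6153, -0.0446, 0.1052]
tool_rot: [-0.002, 0.009, 0.985, -0.173]
contact_force: [0.3, -0.2, 0.1]
grip_width: 0.0197
finger_force: 0.0
```

Emit:
drive_tool:
  deltas:
    - {"x": 0,"y": 0,"z": 0,"ax": 0,"ay": 0,"az": 0,"hand": 0.77}
    - {"x": 0,"y": 0,"z": 0,"ax": 0,"ay": 0,"az": 0,"hand": 0.77}
    - {"x": 0,"y": 0,"z": -5,"ax": 0,"ay": 0,"az": 0,"hand": 0.77}
    - {"x": 0,"y": 0,"z": -10,"ax": 0,"ay": 0,"az": 0,"hand": 0.77}
    - {"x": 0,"y": 0,"z": -15,"ax": 0,"ay": 0,"az": 0,"hand": 0.77}

```text
time_s: 51.98
eef_pos: [0.6154, -0.0343, 0.1346]
tool_rot: [-0.002, 0.009, 0.985, -0.174]
contact_force: [0.6, 0.2, -0.4]
grip_width: 0.0199
finger_force: 0.0
```

Emit:
drive_tool:
  deltas:
    - {"x": 0,"y": 0,"z": -40,"ax": 0,"ay": 0,"az": 0,"hand": 0.77}
    - {"x": 0,"y": 0,"z": -50,"ax": 0,"ay": 0,"az": 0,"hand": 0.77}
    - {"x": 0,"y": 0,"z": -50,"ax": -0.11,"ay": 0,"az": 0,"hand": 0.77}
    - {"x": 30,"y": 0,"z": -20,"ax": -0.12,"ay": 0,"az": 0,"hand": 0.77}
    - {"x": 50,"y": 0,"z": 0,"ax": -0.12,"ay": 0,"az": 0,"hand": 0.77}

```text
time_s: 52.6
eef_pos: [0.5384, 0.0201, 0.2887]
tool_rot: [0.005, 0.008, 1.0, 0.002]
contact_force: [-0.6, -0.8, -0.7]
grip_width: 0.0202
finger_force: 0.0
```

Emit:
drive_tool:
  deltas:
    - {"x": 50,"y": 0,"z": 0,"ax": 0,"ay": 0,"az": 0,"hand": 0.77}
    - {"x": 40,"y": 50,"z": 0,"ax": 0,"ay": 0,"az": 0,"hand": 0.77}
    - {"x": 0,"y": 50,"z": 0,"ax": 0,"ay": 0,"az": 0,"hand": 0.77}
    - {"x": 0,"y": 50,"z": 0,"ax": 0,"ay": 0,"az": 0,"hand": 0.77}
    - {"x": 0,"y": 0,"z": 0,"ax": 0,"ay": 0,"az": 0,"hand": 0.77}

```text
time_s: 53.22
eef_pos: [0.4496, 0.1728, 0.2863]
tool_rot: [0.001, 0.006, 1.0, 0.001]
contact_force: [-0.1, 0.5, -0.3]
grip_width: 0.0199
finger_force: 0.0
```

```bash
python3 - <<'E'
from h import *
plan(450,100,250,89)
a=snap('side','s6.png')['image'];t=snap('top','t6.png')
c=cv2.resize(a[190:310,290:430],(560,480),interpolation=cv2.INTER_CUBIC);d=cv2.resize(t['image'][195:295,285:385][:, :60],(240,400),interpolation=cv2.INTER_CUBIC)
d=cv2.resize(t['image'][195:295,290:400],(240,218),interpolation=cv2.INTER_CUBIC)
o=np.zeros((480,800,3),np.uint8);o[:,:560]=c;o[:218,560:]=d;cv2.imwrite('pics/fin.png',o[:,:,::-1])
s=t
def P(a):
    a=np.radians(a);return [.6184,.1463-.062*np.cos(a),.082+.062*np.sin(a)]
E
```

```text
turn rad [0.002 0.002 0.006] then shift mm [ -1.7 -72.8  36.3] rows>= 2 | t 53.2 pos [449.6 172.8 286.3] psi 89.3 F [-0.1  0.5 -0.3] w 19.9 ff 0.0
```

View pics/fin.png

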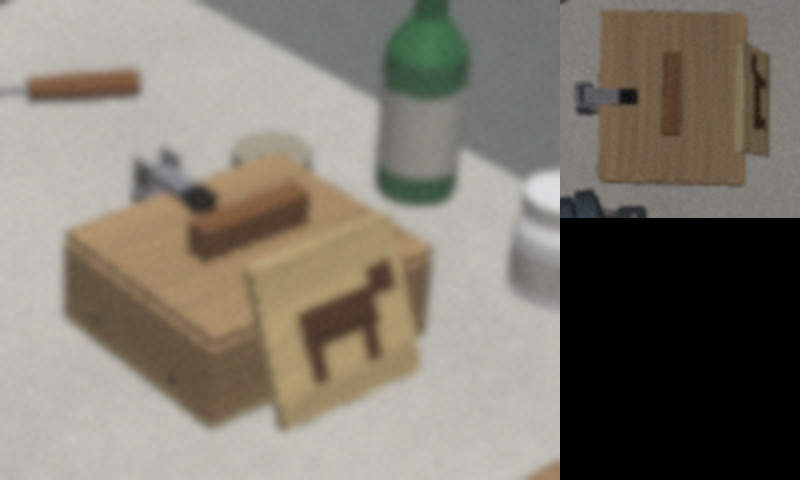

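```bash
python3 -c "
from h import *
print(finish_job())"
```

```text
the job is handed in; nothing more can be done
None
```

I handed the job in at about 53 s: all four bears are in the case, the lid is seated, the clamp is down on the lid, and the pattern board leans at about 20° from upright, centred on the plain side.

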